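# Set up the air hammer

## Task

Set up the bench air hammer: first bleed the line by pulling the spring sleeve of the upright quick coupler all the way up and letting it spring fully home, then take the grooved steel block out of its wooden cradle and set it down gently, flat and groove up, in the middle of the hammer bed with its ends facing the two cheeks (you will need to put it down on the rubber mat and take it the other way round), and let go of it. Last, turn the regulator's dial until its white pointer lines up with the small steel set tab, and let go. Leave the tab where it is and the standing punches undisturbed.

Things in the scene. Friction and masses are not known exactly. Their poses are not given: they have to be found in the camera images.
- regulator: Fixed grey box 110 x 110 x 50 mm high, the pressure regulator, with an aluminium scale disc (black ticks every 0.2 rad) and the dial on top. Origin: centre of its underside on the bench, on the dial's vertical axis; x, y along its edges, z up. Regulator, cradle, manifold and punch stand share four places (left/right, near/far), drawn anew each time.
- dial (a joint): Angle of the black dial, rad, 0 to 5.2 between stops. At 0 its pointer points along the regulator's -x; grows CLOCKWISE seen from above. Stiff by friction (0.06 N m), stays where left. A 56 mm round flange (top 58.5 mm above the bench) with an upright bar grip across it, 54 mm long, 14 mm wide, up to 96 mm above the bench: pinch it across the 14 mm.
- dial_grip (a point): Point on the dial's axis at gripping height, 82 mm above the bench, 14 mm below the bar's top. Its frame turns with the dial: the bar runs along x, and the pointer (white line) is at its -x end; y is across the bar.
- pointer_mark (a point): Tip of the dial's white pointer, 36 mm from the dial's axis. It turns with the dial.
- set_tab (a joint): Angle in rad of the set tab, a steel lug 7 x 5 x 6 mm high on a flat ring round the dial, in the same sense and with the same zero as dial: the pointer lines up with the tab when both read the same. It differs every time; do not move it. Its top is 58 mm above the bench; it can be nudged (0.3 N m).
- tab_mark (a point): The tab's mark, 36 mm from the dial's axis. When pointer and tab line up it coincides with pointer_mark.
- manifold: Fixed aluminium block 64 x 64 x 40 mm high that carries the upright brass quick coupler at its centre (20 mm stem, top 112 mm above the bench). Origin: centre of its underside; z up.
- sleeve (a joint): How far the coupler's steel sleeve is pulled up, in m: 0 home (down), 0.008 at its upper stop. The spring pulls it down with 5 N at home, 9 N fully up.
- sleeve_grip (a point): Centre of the sleeve, on the coupler's axis, 71.5 mm above the bench when home. A ridged steel ring 30 mm in diameter, 27 mm high, with a 34 mm collar round its top 5 mm. The brass stem stands 27 mm out of its top; below it are 18 mm of free height above the aluminium block. A punch stands close by on one side.
- cradle: Fixed wooden cradle that holds the block at the start: floor 10 mm thick, 72 x 64 mm, and two walls 12 mm thick, 55 mm high above the bench, on its -x and +x sides, 48 mm apart; open at its -y and +y ends. Origin: centre of its underside; z up.
- block_center (a point): Centre (20 mm above the underside) of the loose grooved steel block, 40 (x) x 60 (y) x 40 (z) mm, about 0.7 kg, with a groove 14 mm wide, 9 mm deep along y in its top. It starts flat in the cradle, its length along the cradle's y: its long sides face the walls (about 4 mm away), so only its two ends can be gripped.
- mat: Fixed black rubber mat 150 x 150 x 3 mm, kept clear: the place to put the block down and take it again the other way. Origin: centre of its underside, on the bench (top 3 mm above).
- bed: Fixed hammer bed: green plate 110 (x) x 130 (y) mm, top 20 mm above the bench, with two steel cheeks (70 mm long in x, 18 mm thick, tops 75 mm above the bench) at its -y and +y sides, 70 mm apart. Open towards -x and +x. Origin: centre of the plate's underside; z up.
- bed_place (a point): Where the block's centre goes: midway between the cheeks, 40 mm above the bench, the block's 60 mm length along this frame's y, from cheek to cheek (5 mm free at each end: no room for a finger). Obstacle: a 44 mm thick post stands 165 mm from here in +x and 85 mm in -y, with the swung-away hammer arm on it, 182 to 228 mm above the bench, that runs outward from there.
- punch_a_center (a point): Centre of a loose steel doming punch with a ball head standing on the bench, 28 mm thick, 95 mm high, on the regulator's -x side about 100 mm from the dial's axis.
- punch_b_center (a point): Centre of a loose doming punch standing on the bench, 26 mm thick, 100 mm high, on the cradle's -x side about 80 mm from its centre.
- punch_c_center (a point): Centre of a loose doming punch standing on the bench, 24 mm thick, 90 mm high, about 65 mm from the coupler's axis.
- punch_stand: Fixed wooden stand 100 x 130 x 50 mm with six ball punches standing in it, up to 130 mm above the bench: an obstacle. Origin: centre of its underside.
Mind the look-alikes: they are no part of the job. What is shaped like the part that bears block_center but green or turquoise is not meant. Leave any pink look-alike of the regulator alone.

How it is judged:
By the outcome, as a careful person would: the job done as asked, in the order asked, and still so for the second after the job is handed in, with the robot touching nothing.
It also fails if it takes over 72 s, if anything falls off the work surface, if the arm or the gripper's body presses on something with over 40 N, if the wrist force passes 120 N, or if a joint passes its speed limit or range.

## Robot

A 7-joint arm with a two-finger parallel gripper is mounted at the origin on the work surface. World frame = base frame: x ahead of the robot, y to its left, z up, the work surface at z = 0. Lengths are in m, angles in rad, forces in N, time in s.
With the tool pointing down it reaches from about 0.4 to 0.85 m from the base axis. Payload 10.4 kg.
Tool frame: the origin (TCP) lies on the centre line of the jaws, within the pads' length; the fingertips stand 14 mm ahead of it and the grasp point (between the pads) lies 5 mm behind it (tip_reach is the z of the fingertips in the tool frame, in m); z points along the fingers, x is the direction in which the jaws open and shut, and the axes are right-handed (so a half turn about z gives the same grasp; the last joint's range is limited). The gripper opens to 87 mm and grips with 3 to 60 N. Pads are 19 mm wide; open, the fingers measure 117 mm over their backs; the gripper's body (75 mm by 190 mm) begins 51 mm behind the grasp point.
Start: joints at [1.146, 0.332, -0.065, 1.46, 0.022, 1.35, -0.088], TCP at [0.244, -0.575, 0.237] pointing down, gripper open.
Joint ranges: [-2.6, 2.6], [-0.5, 2.12], [-1.47, 1.34], [0.16, 2.42], [-1.27, 4.41], [0.06, 2.06], [-2.6, 2.6]. Speed limits (rad/s): [2.22, 2.22, 2.79, 2.79, 3.14, 3.14, 3.14].

## Interface

Orientations are given as a unit quaternion [x, y, z, w].
In Python, from bench import * gives the robot as it stands.
- The arm moves only by the tool carry_out, never from a script. Its argument "rows" is a list of rows, each a list of 5 numbers: the closure, from -1 (fully open) to 1 (shut), so that 0 is half open, then the shift along the tool's x, y, z in units of 30 mm (1.0 is 30 mm), then the turn about the tool's z in units of 5 degrees (1.0 is 5 degrees). In form: [[jaw, x, y, z, turn], ...]. A call has 1 to 20 rows; each row shifts and turns the pose as measured when the row begins, along the tool's axes as they then stand; what a row does not reach is not made up. A row lasts 1/12 s, in which the tool goes at most 41.7 mm and 7.16 degrees, less where a joint would pass 70% of its speed; a pose out of reach is approached as far as the arm can. A call is refused whole if a number of a shift passes 1 or a number of a turn 1, either way. A call with a gripper value outside its range is refused whole. The fingers move at their own pace and stop on an object; "force" is the grip in N (left out, the last holds). Time passes only in rows, so rows that do not move let the fingers close. It gives the time, the measured TCP pose, the force and the opening at its end, in the units of the state.
- read_state(): the state, without advancing time (a new reading comes with each control period).
- camera(name): name is "side" or "top" or "wrist"; returns the picture (420x560x3 uint8, blue, green, red); there is no depth.
- camera_info(name): a dict with "fx", "fy", "cx", "cy" (pixels), "extrinsics" (4x4, takes a point from camera to world coordinates); the wrist camera has in their place "tool_from_camera" (4x4, takes a point from camera to tool coordinates, whose origin is the TCP and whose axes are the tool frame's). Camera axes: x right, y down, z forward; pixel columns grow to the right and rows downward; lengths in m; the calibration is good to about 2 mm. A picture is of the moment at which its call begins: read the wrist's pose just before it. camera_info takes no time and is no camera call.
- close_job(): hands the job in, once; it reports no verdict.
Trained networks look in the newest picture that a camera, given by its name, has taken for a name from the list of things; names that differ only in an ending like _2 or _b are one class to them, and where a whole thing is asked for, a point or a joint stands for the part that bears it (a point fixed in the world has none). Each returns a list of dicts, best first, with "conf" (0 to 1); they miss things now and then, are a little off and sometimes report something else, mostly with a low value. They report only what shows in the picture. A call takes as long as a camera call. They do not tell look-alikes from the thing itself.
- recognise(query, camera): "box" ([centre column, centre row, width, height] in pixels, round what is visible of it).
- silhouettes(query, camera): "mask" (420x560 bool, what is visible of it) and "box" ([centre column, centre row, width, height] in pixels, round what is visible of it).
- pinpoint(query, camera): "xy" ([column, row] in pixels: a listed point, or the origin of a listed thing).
The state is a dict: "time": time; "joint_positions": joint angles; "joint_vel": joint speeds; "joint_torque": joint torques, N m; "ee_pos": TCP position; "eef_rot": TCP orientation; "ft_force": force on the tool from outside, world axes, zero at the start; "torque": the same for the moment, N m; "width": finger opening in m.
Only numpy, scipy, OpenCV 4.12 (cv2) and the standard library are available. Lean on these libraries where they do the work, as an engineer would, in place of code of your own. Each camera call takes 0.05 s, during which the arm holds its last target. There are 200 camera calls.

## Working session

There is one attempt and no reset: what is moved stays moved. The work goes in short steps, Python scripts to look and compute and a tool call to move; the robot and the scene stay as the last step left them, time stands still between calls to the robot, and variables do not carry over. Pictures are saved under pics/ and viewed, about 8 in all and at most 12, crops included, and the job is handed in when it is done.

Besides the shell and the picture viewer there is one more tool, called after "Emit:" in YAML: its name, and indented under it one key for each argument. carry_out: Moves the arm, as the interface text tells. Its arguments: {"type":"object","properties":{"rows":{"type":"array","items":{"type":"array","items":{"type":"number"}}},"force":{"type":"number"}},"required":["rows"]}

```bash
mkdir -p pics; ls
python3 - <<'E'
from bench import *
import cv2,numpy as np
s=read_state();print(s)
a=camera("top");b=camera("side")
for n in("top","side","wrist"):print(n,camera_info(n))
cv2.imwrite("pics/top.png",a);cv2.imwrite("pics/side.png",b)
for c in("top","side"):
  for q in["regulator","dial_grip","pointer_mark","tab_mark","manifold","sleeve_grip","cradle","block_center","mat","bed","bed_place","punch_a_center","punch_c_center","punch_stand"]:
    print(c,q,[(np.round(d["xy"],1).tolist(),round(d["conf"],2)) for d in pinpoint(q,c)][:5])
E
```

```text
pics
{'time': 0.0, 'joint_positions': array([ 1.14638924,  0.3328573 , -0.06469064,  1.46092399,  0.02159355,
        1.34994491, -0.08853275]), 'joint_vel': array([-2.89394799e-04, -4.22013302e-04,  2.34052278e-03, -2.77381248e-03,
        4.34641650e-04, -4.59612848e-04, -7.61753627e-05]), 'joint_torque': array([ 1.36960789e-04, -6.23256683e+01,  2.49757385e-02, -3.89893234e+01,
       -6.13008603e-02,  3.99174029e-02,  1.25807346e-04]), 'ee_pos': array([ 0.24427073, -0.57488038,  0.23577129]), 'eef_rot': array([ 8.33984658e-01, -5.51787163e-01, -6.17188442e-04, -3.69193542e-04]), 'ft_force': array([-0.19767949,  0.16568549, -0.64523035]), 'torque': array([-0.02144194,  0.00155937,  0.03399448]), 'width': 0.08698685269728117}
top {'fx': 467.28228076825883, 'fy': 467.28228076825883, 'cx': 278.9152992336657, 'cy': 205.92948624151057, 'extrinsics': array([[ 0.00613167, -0.99105825,  0.13328897,  0.33247208],
       [-0.99988402, -0.00793457, -0.01299931, -0.01090495],
       [ 0.01394066, -0.13319381, -0.99099196,  1.2582512 ],
       [ 0.        ,  0.        ,  0.        ,  1.       
[... 1682 characters left out ...]
 regulator [([241.5, 183.3], 0.9), ([263.5, 153.7], 0.74)]
side dial_grip [([264.6, 135.4], 0.59)]
side pointer_mark [([249.2, 170.6], 0.78), ([269.8, 139.6], 0.77)]
side tab_mark [([293.7, 225.1], 0.74), ([230.7, 172.5], 0.56), ([272.5, 139.2], 0.45)]
side manifold [([315.1, 170.8], 0.79)]
side sleeve_grip [([318.3, 154.1], 0.6)]
side cradle [([320.8, 328.1], 0.84)]
side block_center [([316.4, 317.5], 0.95), ([322.5, 286.1], 0.67), ([263.4, 343.9], 0.67)]
side mat [([294.8, 223.6], 0.55)]
side bed [([217.8, 230.6], 0.76)]
side bed_place [([216.6, 214.2], 0.95)]
side punch_a_center [([279.1, 169.8], 0.72)]
side punch_c_center [([327.7, 168.4], 0.72)]
side punch_stand [([231.6, 293.3], 0.97)]
```

```bash
python3 - <<'E'
import cv2
a=cv2.imread("pics/top.png");cv2.imwrite("pics/topc.png",cv2.resize(a[110:310,90:490],None,fx=2,fy=2,interpolation=cv2.INTER_CUBIC))
E
cat > h.py <<'E'
from bench import *
import numpy as np, cv2
from scipy.spatial.transform import Rotation as R
def cam(n,s=None):
    i=camera_info(n)
    if n=="wrist":
        s=s or read_state(); T=np.eye(4);T[:3,:3]=R.from_quat(s["eef_rot"]).as_matrix();T[:3,3]=s["ee_pos"]
        E=T@i["tool_from_camera"]
    else:E=i["extrinsics"]
    return i,E
def onz(n,xy,z,s=None):
    i,E=cam(n,s); d=E[:3,:3]@[(xy[0]-i["cx"])/i["fx"],(xy[1]-i["cy"])/i["fy"],1]
    return E[:3,3]+d*(z-E[2,3])/d[2]
def proj(n,p,s=None):
    i,E=cam(n,s); c=E[:3,:3].T@(np.asarray(p)-E[:3,3]); return np.array([c[0]/c[2]*i["fx"]+i["cx"],c[1]/c[2]*i["fy"]+i["cy"]])
def tool():
    s=read_state();M=R.from_quat(s["eef_rot"]).as_matrix();return s,M
def plan(p,xdir=None):
    """units to move TCP to p; turn (5deg units) to bring tool x along xdir (angle rad, mod pi)"""
    s,M=tool();d=M.T@(np.asarray(p)-s["ee_pos"])/0.03
    a=np.arctan2(M[1,0],M[0,0]);out=dict(t=round(s["time"],2),pos=np.round(s["ee_pos"],4).tolist(),yaw=round(np.degrees(a),1),w=round(s["width"],4),shift=np.round(d,2).tolist(),tilt=np.round(np.degrees(np.arccos(-M[2,2])),2))
    if xdir is not None:
        e=(xdir-a+np.pi/2)%np.pi-np.pi/2; out["turn"]=round(-np.degrees(e)/5,2)
    print(out)
E
```

```text
(no output)
```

View pics/topc.png

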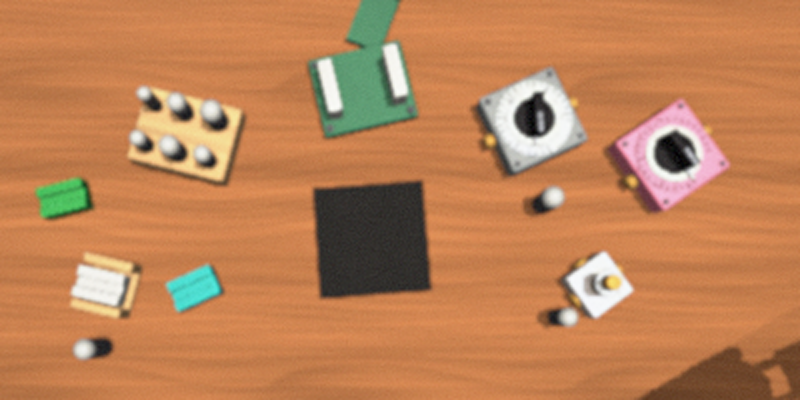

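View pics/side.png

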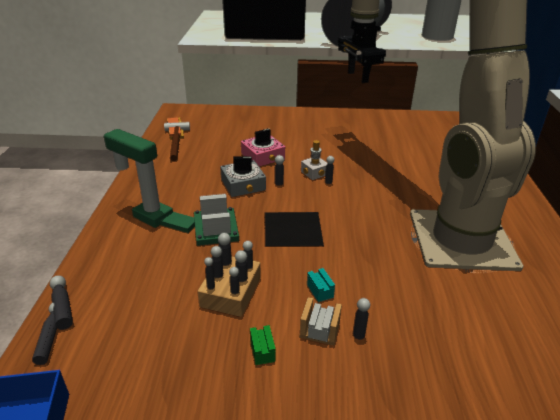

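Top view (crop scale 2, offset 90,110):
- The grey regulator is at about (356,170). The pink look-alike is at (427,186).
- The steel block in its cradle is at (140,252). The green look-alike is at (121,209) and the turquoise one at (187,254).
- The coupler is at (392,251), with punch c at about (372,269).
- The mat is at (276,230) and the bed at (270,153).

I choose the grey regulator and the steel block in the cradle.

Run:
```python
from h import *
camera("top")
def ray(n,xy):
    i,E=cam(n);d=E[:3,:3]@[(xy[0]-i["cx"])/i["fx"],(xy[1]-i["cy"])/i["fy"],1];return E[:3,3],d/np.linalg.norm(d)
def tri(a,b):
    A=0;B=0
    for n,x in(("top",a),("side",b)):
        o,d=ray(n,x);P=np.eye(3)-np.outer(d,d);A=A+P;B=B+P@o
    return np.linalg.solve(A,B).round(3)
for nm,a,b in[("sleeve",(395.8,249.7),(318.3,154.1)),("block",(141.9,249.7),(316.4,317.5)),("dial",(359.4,169.5),(242,165)),("bedplace",(269.9,152.8),(216.6,214.2)),("mat",(277.2,230.4),(294.8,223.6)),("pc",(373,269.3),(327.7,168.4))]: print(nm,tri(a,b))
print("z-plane",*[(n,onz("top",x,z).round(3)) for n,x,z in[("manif",(385.8,254.4),0),("sleeve",(395.8,249.7),.0715),("stemtop",(395.5,250.5),.112),("block",(141.9,249.7),.03),("reg",(356.3,174.2),0),("bedplace",(269.9,152.8),.04),("mat",(277.2,230.4),0),("pc",(373,269.3),.045)]])
for q in["manifold","cradle","block_center","bed","mat","regulator"]:
    for d in silhouettes(q,"top"):
        if d["conf"]<.3:continue
        m=d["mask"].astype(np.uint8);c=cv2.findContours(m,0,2)[0]
        r=cv2.minAreaRect(max(c,key=cv2.contourArea));P=[onz("top",p,.04)[:2] for p in cv2.boxPoints(r)]
        print(q,round(d["conf"],2),np.round(r[0],1),np.round(np.mean(P,0),3),[(round(np.degrees(np.arctan2(*(P[i+1]-P[i])[::-1]))%180,1),round(np.linalg.norm(P[i+1]-P[i]),3)) for i in(0,1)])
plan((0,0,0))
```

```text
sleeve [ 0.375 -0.326  0.062]
block [0.38  0.328 0.035]
dial [ 0.594 -0.236  0.064]
bedplace [ 0.637 -0.002  0.048]
mat [ 0.433 -0.023  0.012]
pc [ 0.336 -0.272  0.042]
z-plane ('manif', array([ 0.373, -0.316,  0.   ])) ('sleeve', array([ 0.382, -0.324,  0.071])) ('stemtop', array([ 0.379, -0.313,  0.112])) ('block', array([0.38, 0.33, 0.03])) ('reg', array([ 0.591, -0.24 ,  0.   ])) ('bedplace', array([ 0.639, -0.002,  0.04 ])) ('mat', array([ 0.435, -0.023,  0.   ])) ('pc', array([ 0.333, -0.271,  0.045]))
manifold 0.87 [386.6 251.5] [ 0.379 -0.308] [(np.float64(125.7), np.float64(0.076)), (np.float64(35.2), np.float64(0.071))]
cradle 0.79 [143.  252.4] [0.372 0.324] [(np.float64(167.7), np.float64(0.073)), (np.float64(75.6), np.float64(0.076))]
block_center 0.78 [140.5 252. ] [0.373 0.33 ] [(np.float64(168.7), np.float64(0.039)), (np.float64(76.5), np.float64(0.067))]
block_center 0.74 [186.8 253.6] [0.37  0.211] [(np.float64(117.3), np.float64(0.062)), (np.float64(28.0), np.float64(0.042))]
block_center 0.54 [274.9 229.3] [ 0.435 -0.017] [(np.float64(93.9), np.float64(0.149)), (np.float64(3.3), np.float64(0.149))]
bed 0.71 [357.  168.5] [ 0.599 -0.234] [(np.float64(90.5), np.float64(0.07)), (np.float64(178.9), np.float64(0.073))]
bed 0.63 [281.5  95.8] [ 0.804 -0.033] [(np.float64(171.2), np.float64(0.486)), (np.float64(80.2), np.float64(0.158))]
mat 0.94 [275.  228.9] [ 0.436 -0.017] [(np.float64(94.9), np.float64(0.151)), (np.float64(4.3), np.float64(0.15))]
regulator 0.75 [354.6 170.1] [ 0.595 -0.228] [(np.float64(114.0), np.float64(0.134)), (np.float64(21.8), np.float64(0.113))]
regulator 0.56 [423. 188.] [ 0.548 -0.409] [(np.float64(124.6), np.float64(0.139)), (np.float64(32.5), np.float64(0.113))]
{'t': 1.85, 'pos': [0.2444, -0.5753, 0.2366], 'yaw': np.float64(-67.0), 'w': 0.0871, 'shift': [-20.83, -0.0, 7.88], 'tilt': np.float64(0.0)}
```

Run:
```python
from h import *
plan((.379,-.318,.20),np.radians(45))
```

```text
{'t': 1.85, 'pos': [0.2444, -0.5753, 0.2366], 'yaw': np.float64(-67.0), 'w': 0.0871, 'shift': [-6.14, -7.48, 1.22], 'tilt': np.float64(0.0), 'turn': np.float64(13.6)}
```

Emit:
carry_out:
  rows:
    - [-1, -0.77, -0.935, 0, 0]
    - [-1, -0.77, -0.935, 0, 0]
    - [-1, -0.77, -0.935, 0, 0]
    - [-1, -0.77, -0.935, 0, 0]
    - [-1, -0.77, -0.935, 0, 0]
    - [-1, -0.77, -0.935, 0, 0]
    - [-1, -0.77, -0.935, 0, 0]
    - [-1, -0.77, -0.935, 0, 0]
    - [-1, 0, 0, 0, 0]

```text
time: 2.6
ee_pos: [0.3819, -0.3081, 0.2352]
eef_rot: [0.832, -0.554, 0.0, 0.001]
ft_force: [1.9, -0.0, 0.1]
width: 0.0871
```

Emit:
carry_out:
  rows:
    - [-1, 0, 0, 0, 1]
    - [-1, 0, 0, 0, 1]
    - [-1, 0, 0, 0, 1]
    - [-1, 0, 0, 0, 1]
    - [-1, 0, 0, 0, 1]
    - [-1, 0, 0, 0, 1]
    - [-1, 0, 0, 0, 1]
    - [-1, 0, 0, 0, 1]
    - [-1, 0, 0, 0.2, 1]
    - [-1, 0, 0, 0.2, 1]
    - [-1, 0, 0, 0.2, 1]
    - [-1, 0, 0, 0.2, 1]
    - [-1, 0, 0, 0.2, 1]
    - [-1, 0, 0, 0.2, 0.6]
    - [-1, 0, 0, 0, 0]

```text
time: 3.85
ee_pos: [0.3836, -0.3077, 0.2005]
eef_rot: [-0.356, 0.935, -0.004, 0.0]
ft_force: [0.1, -0.1, 0.3]
width: 0.0869
```

```bash
cat >> h.py <<'E'
def look(tag,qs,n="wrist"):
    s=read_state();im=camera(n);cv2.imwrite(f"pics/{tag}.png",im)
    r={}
    for q in qs:
        r[q]=[(np.round(d["xy"],1),round(d["conf"],2)) for d in pinpoint(q,n)][:3]
    return s,im,r
E
python3 - <<'E'
from h import *
s,im,r=look("w1",["sleeve_grip","manifold","punch_c_center"])
for q,z in[("sleeve_grip",.0715),("manifold",0),("punch_c_center",.045)]:
    for xy,c in r[q]:print(q,xy,c,onz("wrist",xy,z,s).round(4))
plan((.379,-.318,.20),np.radians(45))
E
```

```text
sleeve_grip [287.5 202.3] 0.89 [ 0.3781 -0.3146  0.0715]
manifold [285.5 187.3] 0.98 [ 0.3777 -0.3138  0.    ]
punch_c_center [282.7 255.3] 0.68 [ 0.3374 -0.263   0.045 ]
{'t': 4.05, 'pos': [0.3844, -0.308, 0.202], 'yaw': np.float64(-138.0), 'w': 0.087, 'shift': [0.36, -0.13, 0.07], 'tilt': np.float64(0.56), 'turn': np.float64(-0.61)}
```

View pics/w1.png

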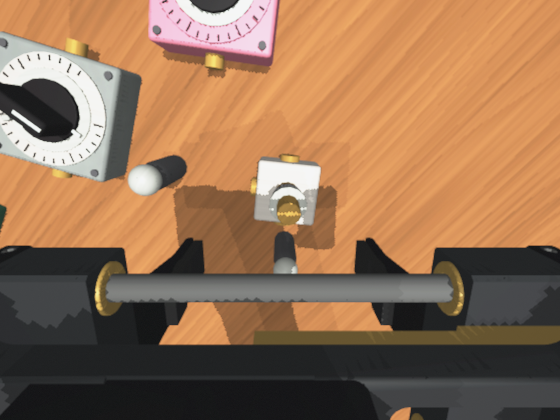

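The wrist view shows the coupler at (288,203). Punch c is at (285,262), clear of the two finger paths, and the pink and grey regulators are further off. The sleeve position agrees with the top view.

Run:
```python
from h import *
plan((.378,-.3145,.065),np.radians(45))
```

```text
{'t': 4.05, 'pos': [0.3844, -0.308, 0.202], 'yaw': np.float64(-138.0), 'w': 0.087, 'shift': [0.29, 0.02, 4.57], 'tilt': np.float64(0.56), 'turn': np.float64(-0.61)}
```

Emit:
carry_out:
  rows:
    - [-1, 0.29, 0.02, 0.5, -0.6]
    - [-1, 0, 0, 1, 0]
    - [-1, 0, 0, 0.8, 0]
    - [-1, 0, 0, 0, 0]

```text
time: 4.38
ee_pos: [0.3799, -0.3159, 0.1347]
eef_rot: [-0.387, 0.922, -0.008, 0.003]
ft_force: [0.6, 0.1, -0.3]
width: 0.087
```

Run:
```python
from h import *
s,im,r=look("w2",["sleeve_grip","manifold"])
for q,z in[("sleeve_grip",.0715),("manifold",0)]:
    for xy,c in r[q]:print(q,xy,c,onz("wrist",xy,z,s).round(4))
plan((.378,-.3145,.064),np.radians(45))
```

```text
sleeve_grip [278.4 229.4] 0.82 [ 0.3789 -0.3152  0.0715]
manifold [278.7 207.2] 0.71 [ 0.377  -0.3136  0.    ]
{'t': 4.53, 'pos': [0.3821, -0.3171, 0.1393], 'yaw': np.float64(-134.6), 'w': 0.0871, 'shift': [0.03, 0.22, 2.51], 'tilt': np.float64(1.33), 'turn': np.float64(0.09)}
```

Emit:
carry_out:
  rows:
    - [-1, 0.03, 0.2, 0.5, 0]
    - [-1, 0, 0, 0.5, 0]
    - [-1, 0, 0, 0.5, 0]
    - [-1, 0, 0, 0.5, 0]
    - [-1, 0, 0, 0.4, 0]
    - [-1, 0, 0, 0, 0]

```text
time: 5.03
ee_pos: [0.3856, -0.3195, 0.0775]
eef_rot: [-0.387, 0.922, -0.019, 0.009]
ft_force: [-0.7, 0.5, 0.4]
width: 0.0872
```

Run:
```python
from h import *
plan((.3785,-.315,.064),np.radians(45)); s=read_state();print(s["joint_vel"].round(3),s["ft_force"].round(1))
M=R.from_quat(s["eef_rot"]).as_matrix();print(M[:,2])
```

```text
{'t': 5.03, 'pos': [0.3856, -0.3195, 0.0775], 'yaw': np.float64(-134.4), 'w': 0.0872, 'shift': [0.06, 0.29, 0.44], 'tilt': np.float64(2.43), 'turn': np.float64(0.11)}
[ 0.001 -0.038 -0.003 -0.042 -0.008  0.043  0.009] [-0.7  0.5  0.4]
[ 0.03075541 -0.02908415 -0.99910371]
```

Emit:
carry_out:
  rows:
    - [-1, 0.06, 0.29, 0.1, 0]
    - [-1, 0, 0, 0.1, 0]
    - [-1, 0, 0, 0.1, 0]
    - [-1, 0, 0, 0.1, 0]
    - [-1, 0, 0, 0, 0]

```text
time: 5.45
ee_pos: [0.3806, -0.3166, 0.0701]
eef_rot: [-0.387, 0.922, -0.023, 0.01]
ft_force: [-0.3, 0.2, 0.6]
width: 0.0871
```

Run:
```python
from h import *
plan((.3785,-.315,.064),np.radians(45)); s,im,r=look("w3",["sleeve_grip"]);print(s["joint_vel"].round(3),s["ft_force"].round(1))
M=R.from_quat(s["eef_rot"]).as_matrix();print(M[:,2],[onz("wrist",x,.0715,s) for x,c in r["sleeve_grip"]])
```

```text
{'t': 5.45, 'pos': [0.3806, -0.3166, 0.0701], 'yaw': np.float64(-134.4), 'w': 0.0871, 'shift': [0.01, 0.1, 0.2], 'tilt': np.float64(2.88), 'turn': np.float64(0.12)}
[ 0.001 -0.014 -0.    -0.01  -0.002  0.011  0.002] [-0.3  0.2  0.6]
[ 0.03685488 -0.03426423 -0.99873304] [array([ 0.37832247, -0.31335696,  0.0715    ])]
```

View pics/w3.png

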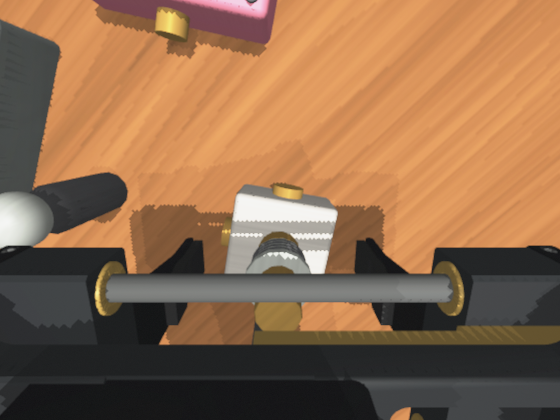

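The sleeve and stem are centred between the fingers at column 278, and the fingers clear the punch. I'll lower a little more and close.

Emit:
carry_out:
  rows:
    - [-1, 0, 0.1, 0.2, 0]
    - [-1, 0, 0, 0.1, 0]
    - [1, 0, 0, 0, 0]
    - [1, 0, 0, 0, 0]
    - [1, 0, 0, 0, 0]
    - [1, 0, 0, 0, 0]
    - [1, 0, 0, 0, 0]
    - [1, 0, 0, 0, 0]
    - [1, 0, 0, 0, 0]
    - [1, 0, 0, 0, 0]
  force: 45

```text
time: 6.38
ee_pos: [0.3791, -0.3148, 0.0604]
eef_rot: [-0.387, 0.922, -0.023, 0.011]
ft_force: [-0.6, 0.7, -0.1]
width: 0.0414
```

Run:
```python
from h import *
plan((.3785,-.315,.064),np.radians(45)); s=read_state();print(s["joint_vel"].round(3),s["ft_force"].round(1))
```

```text
{'t': 6.38, 'pos': [0.3791, -0.3148, 0.0604], 'yaw': np.float64(-134.4), 'w': 0.0414, 'shift': [0.02, 0.0, -0.12], 'tilt': np.float64(2.9), 'turn': np.float64(0.12)}
[-0.001 -0.001 -0.001 -0.002  0.001 -0.001  0.002] [-0.6  0.7 -0.1]
```

Emit:
carry_out:
  rows:
    - [1, 0, 0, 0, 0]
    - [1, 0, 0, 0, 0]
    - [1, 0, 0, 0, 0]
    - [1, 0, 0, 0, 0]
    - [1, 0, 0, 0, 0]
  force: 45

```text
time: 6.8
ee_pos: [0.3793, -0.3147, 0.0606]
eef_rot: [-0.388, 0.921, -0.023, 0.011]
ft_force: [0.4, 0.6, 0.2]
width: 0.0308
```

Emit:
carry_out:
  rows:
    - [1, 0, 0, -0.2, 0]
    - [1, 0, 0, -0.2, 0]
    - [1, 0, 0, -0.1, 0]
    - [1, 0, 0, 0, 0]

```text
time: 7.13
ee_pos: [0.3785, -0.3139, 0.0714]
eef_rot: [-0.388, 0.921, -0.023, 0.011]
ft_force: [6.4, -4.6, -9.4]
width: 0.0299
```

Emit:
carry_out:
  rows:
    - [1, 0, 0, -0.15, 0]
    - [1, 0, 0, -0.1, 0]
    - [1, 0, 0, 0, 0]
  force: 55

```text
time: 7.38
ee_pos: [0.3782, -0.3136, 0.0723]
eef_rot: [-0.388, 0.921, -0.022, 0.012]
ft_force: [6.4, -4.1, -8.7]
width: 0.0296
```

Run:
```python
from h import *
plan((.3785,-.315,.064)); s,im,r=look("w4",["sleeve_grip"]);print(s["ft_force"].round(1))
a=im[170:390,140:420];b=camera("side");cv2.imwrite("pics/s4.png",b)
b=cv2.resize(b[120:190,270:370],(400,280),interpolation=cv2.INTER_CUBIC);c=cv2.resize(cv2.imread("pics/side.png")[120:190,270:370],(400,280),interpolation=cv2.INTER_CUBIC)
cv2.imwrite("pics/c4.png",np.hstack([c,b]))
```

```text
{'t': 7.38, 'pos': [0.3782, -0.3136, 0.0723], 'yaw': np.float64(-134.3), 'w': 0.0296, 'shift': [0.03, -0.03, 0.28], 'tilt': np.float64(2.89)}
[ 6.4 -4.1 -8.7]
```

View pics/c4.png

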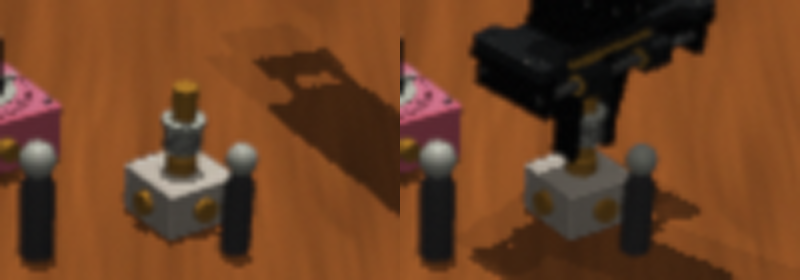

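Emit:
carry_out:
  rows:
    - [1, 0, 0, -0.3, 0]
  force: 60

```text
time: 7.62
ee_pos: [0.3764, -0.312, 0.0778]
eef_rot: [-0.388, 0.921, -0.02, 0.011]
ft_force: [30.5, -19.3, -98.5]
width: 0.0292
```

Emit:
carry_out:
  rows:
    - [1, 0, 0, -0.5, 0]

```text
time: 7.7
ee_pos: [0.3732, -0.3089, 0.0856]
eef_rot: [-0.388, 0.921, -0.016, 0.01]
ft_force: [11.6, -4.0, -72.5]
width: 0.0298
```

The 98 N upward load means the sleeve is against its upper stop. Releasing now.

Emit:
carry_out:
  rows:
    - [-1, 0, 0, 0, 0]
    - [-1, 0, 0, 0, 0]
    - [-1, 0, 0, 0, 0]
    - [-1, 0, 0, 0, 0]
    - [-1, 0, 0, 0, 0]
    - [-1, 0, 0, 0, 0]

```text
time: 8.2
ee_pos: [0.3717, -0.3078, 0.0844]
eef_rot: [-0.388, 0.921, -0.014, 0.009]
ft_force: [0.3, -0.2, -1.0]
width: 0.0622
```

Run:
```python
from h import *
plan((.3785,-.315,.2));s,im,r=look("w5",[]);print(s["ft_force"].round(1))
b=camera("side");b=cv2.resize(b[120:190,270:370],(400,280),interpolation=cv2.INTER_CUBIC)
cv2.imwrite("pics/c5.png",b)
```

```text
{'t': 8.2, 'pos': [0.3717, -0.3078, 0.0844], 'yaw': np.float64(-134.3), 'w': 0.0622, 'shift': [-0.01, -0.45, -3.84], 'tilt': np.float64(1.91)}
[ 0.3 -0.2 -1. ]
```

View pics/c5.png

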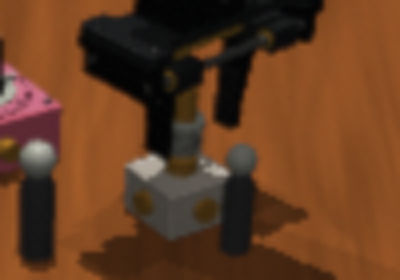

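The sleeve is back home and the punch is still standing. Raising and moving on to the block.

Emit:
carry_out:
  rows:
    - [-1, 0, 0, -0.3, 0]
    - [-1, 0, 0, -0.6, 0]
    - [-1, 0, 0, -1, 0]
    - [-1, 0, 0, -1, 0]
    - [-1, 0, 0, -1, 0]
    - [-1, 0, 0, -0.6, 0]
    - [-1, 0, 0, 0, 0]

```text
time: 8.88
ee_pos: [0.3671, -0.3042, 0.2294]
eef_rot: [-0.389, 0.921, -0.014, 0.009]
ft_force: [1.1, 0.4, 0.8]
width: 0.0869
```

Run:
```python
from h import *
plan((.47,0,.23),np.radians(-103.5)); print(read_state()["joint_positions"].round(2))
```

```text
{'t': 8.88, 'pos': [0.3671, -0.3042, 0.2294], 'yaw': np.float64(-134.2), 'w': 0.0869, 'shift': [-9.66, 4.62, -0.11], 'tilt': np.float64(1.91), 'turn': np.float64(-6.15)}
[ 0.85 -0.   -0.25  1.86 -0.    1.25 -1.74]
```

Emit:
carry_out:
  rows:
    - [-1, -0.88, 0.42, 0, 0]
    - [-1, -0.88, 0.42, 0, 0]
    - [-1, -0.88, 0.42, 0, 0]
    - [-1, -0.88, 0.42, 0, 0]
    - [-1, -0.88, 0.42, 0, 0]
    - [-1, -0.88, 0.42, 0, 0]
    - [-1, -0.88, 0.42, 0, 0]
    - [-1, -0.88, 0.42, 0, 0]
    - [-1, -0.88, 0.42, 0, 0]
    - [-1, -0.88, 0.42, 0, 0]
    - [-1, -0.88, 0.42, 0, 0]

```text
time: 9.8
ee_pos: [0.4725, 0.007, 0.2294]
eef_rot: [-0.383, 0.924, -0.018, 0.01]
ft_force: [0.0, -0.5, -0.5]
width: 0.087
```

Emit:
carry_out:
  rows:
    - [-1, 0, 0, 0, -1]
    - [-1, 0, 0, 0, -1]
    - [-1, 0, 0, 0, -1]
    - [-1, 0, 0, 0, -1]
    - [-1, 0, 0, 0, -1]
    - [-1, 0, 0, 0, -1]
    - [-1, 0, 0, 0, -1]
    - [-1, 0, 0, 0, -1]
    - [-1, 0, 0, 0, -1]
    - [-1, 0, 0, 0, -1]
    - [-1, 0, 0, 0, -1]
    - [-1, 0, 0, 0, -1]
    - [-1, 0, 0, 0, -1]
    - [-1, 0, 0, 0, -1]
    - [-1, 0, 0, 0, -1]
    - [-1, 0, 0, 0, -1]
    - [-1, 0, 0, 0, -1]
    - [-1, 0, 0, 0, -1]
    - [-1, 0, 0, 0, -1]
    - [-1, 0, 0, 0, -1]

```text
time: 11.47
ee_pos: [0.4688, 0.0171, 0.2277]
eef_rot: [0.967, -0.254, 0.017, 0.008]
ft_force: [-0.6, 1.0, -0.0]
width: 0.0871
```

Emit:
carry_out:
  rows:
    - [-1, 0, 0, 0, -1]
    - [-1, 0, 0, 0, -1]
    - [-1, 0, 0, 0, -1]
    - [-1, 0, 0, 0, -1]
    - [-1, 0, 0, 0, -1]
    - [-1, 0, 0, 0, -1]
    - [-1, 0, 0, 0, -1]
    - [-1, 0, 0, 0, -1]
    - [-1, 0, 0, 0, -1]
    - [-1, 0, 0, 0, -1]
    - [-1, 0, 0, 0, -1]
    - [-1, 0, 0, 0, -1]
    - [-1, 0, 0, 0, -1]
    - [-1, 0, 0, 0, -1]
    - [-1, 0, 0, 0, -1]
    - [-1, 0, 0, 0, -1]
    - [-1, 0, 0, 0, -1]
    - [-1, 0, 0, 0, -1]
    - [-1, 0, 0, 0, -1]
    - [-1, 0, 0, 0, -1]

```text
time: 13.13
ee_pos: [0.4637, 0.0174, 0.2259]
eef_rot: [0.789, 0.615, 0.001, 0.018]
ft_force: [-0.1, 0.0, -0.2]
width: 0.0869
```

Run:
```python
from h import *
plan((.376,.329,.2),np.radians(76.5)); print(read_state()["joint_positions"].round(2))
s,im,r=look("w6",["bed_place","bed","mat"])
for q,z in[("bed_place",.04),("bed",0),("mat",0)]:
    for xy,c in r[q]:print(q,xy,c,onz("wrist",xy,z,s).round(4))
```

```text
{'t': 13.13, 'pos': [0.4637, 0.0174, 0.2259], 'yaw': np.float64(75.8), 'w': 0.0869, 'shift': [9.37, -5.4, 0.51], 'tilt': np.float64(2.07), 'turn': np.float64(-0.13)}
[ 0.51 -0.   -0.66  1.87  0.03  1.26  1.17]
bed_place [300.2 319.9] 0.82 [ 0.6402 -0.0037  0.04  ]
mat [251.3 165.2] 0.97 [ 0.4396 -0.0165  0.    ]
```

Emit:
carry_out:
  rows:
    - [-1, 0.85, -0.49, 0, 0]
    - [-1, 0.85, -0.49, 0, 0]
    - [-1, 0.85, -0.49, 0, 0]
    - [-1, 0.85, -0.49, 0, 0]
    - [-1, 0.85, -0.49, 0, 0]
    - [-1, 0.85, -0.49, 0, 0]
    - [-1, 0.85, -0.49, 0, 0]
    - [-1, 0.85, -0.49, 0, 0]
    - [-1, 0.85, -0.49, 0, 0]
    - [-1, 0.85, -0.49, 0, 0]
    - [-1, 0.7, -0.4, 0.2, 0]
    - [-1, 0, 0, 0, 0]

```text
time: 14.33
ee_pos: [0.382, 0.3371, 0.2098]
eef_rot: [0.806, 0.592, 0.003, 0.019]
ft_force: [-1.9, -0.2, -0.3]
width: 0.0872
```

```bash
cat >> h.py <<'E'
def rect(q,n,z,s=None,mc=.3):
    for d in silhouettes(q,n):
        if d["conf"]<mc:continue
        m=d["mask"].astype(np.uint8);c=cv2.findContours(m,0,2)[0]
        r=cv2.minAreaRect(max(c,key=cv2.contourArea));P=[onz(n,p,z,s)[:2] for p in cv2.boxPoints(r)]
        print(q,round(d["conf"],2),np.round(r[0],1),np.round(np.mean(P,0),4),[(round(np.degrees(np.arctan2(*(P[i+1]-P[i])[::-1]))%180,1),round(np.linalg.norm(P[i+1]-P[i]),3)) for i in(0,1)])
E
python3 - <<'E'
from h import *
s,im,r=look("w7",["block_center","cradle"])
for q,z in[("block_center",.03),("cradle",0)]:
    for xy,c in r[q]:print(q,xy,c,onz("wrist",xy,z,s).round(4))
rect("block_center","wrist",.05,s); rect("cradle","wrist",.055,s)
plan((.376,.329,.2),np.radians(76.5));print(read_state()["joint_positions"].round(2))
E
```

```text
block_center [274.4 181.6] 0.81 [0.3749 0.3305 0.03  ]
block_center [350.2 253.5] 0.7 [0.4823 0.3885 0.03  ]
block_center [175.4 205.4] 0.55 [0.3681 0.2169 0.03  ]
cradle [274.6 176.8] 0.91 [0.3759 0.3294 0.    ]
block_center 0.95 [277.3 181.5] [0.3718 0.3351] [(np.float64(78.7), np.float64(0.059)), (np.float64(170.0), np.float64(0.043))]
block_center 0.74 [349.7 251.1] [0.469  0.3868] [(np.float64(104.4), np.float64(0.056)), (np.float64(13.3), np.float64(0.047))]
block_center 0.68 [176.5 205.5] [0.3653 0.2263] [(np.float64(115.2), np.float64(0.071)), (np.float64(24.6), np.float64(0.039))]
cradle 0.65 [268.4 153.5] [0.3413 0.3357] [(np.float64(79.5), np.float64(0.063)), (np.float64(170.8), np.float64(0.02))]
{'t': 14.58, 'pos': [0.3853, 0.3317, 0.2106], 'yaw': np.float64(72.3), 'w': 0.0868, 'shift': [-0.17, -0.28, 0.35], 'tilt': np.float64(2.37), 'turn': np.float64(-0.84)}
[ 0.07  0.2  -0.99  1.76  0.22  1.28  0.29]
```

View pics/w7.png

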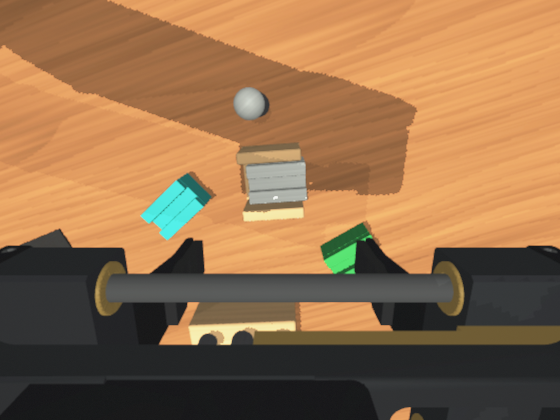

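The wrist view shows the steel block in the cradle at (275,182). Turquoise is at (177,205), green at (350,250), and punch b at (250,104). The ends of the steel block are free for the fingers.

```bash
cat >> h.py <<'E'
def tilt():
    M=tool()[1]; z=M.T@[0,0,-1.]; print("tool-frame lean deg (x,y):",np.degrees(z[:2]).round(2))
E
python3 - <<'E'
from h import *
plan((.375,.331,.11),np.radians(77.5));tilt()
E
```

```text
{'t': 14.58, 'pos': [0.3853, 0.3317, 0.2106], 'yaw': np.float64(72.3), 'w': 0.0868, 'shift': [-0.06, -0.44, 3.34], 'tilt': np.float64(2.37), 'turn': np.float64(-1.04)}
tool-frame lean deg (x,y): [ 1.1  -2.09]
```

Emit:
carry_out:
  rows:
    - [-1, -0.06, -0.44, 0.34, -1]
    - [-1, 0, 0, 1, 0]
    - [-1, 0, 0, 1, 0]
    - [-1, 0, 0, 1, 0]
    - [-1, 0, 0, 0, 0]
    - [-1, 0, 0, 0, 0]

```text
time: 15.08
ee_pos: [0.3812, 0.3248, 0.1101]
eef_rot: [0.785, 0.619, 0.005, 0.024]
ft_force: [0.6, 1.5, 1.5]
width: 0.0871
```

Run:
```python
from h import *
s,im,r=look("w8",["block_center","cradle"])
for q,z in[("block_center",.03),("cradle",0)]:
    for xy,c in r[q]:print(q,xy,c,onz("wrist",xy,z,s).round(4))
rect("block_center","wrist",.05,s,.6)
plan((.375,.331,.03),np.radians(77.5));tilt()
```

```text
block_center [383.6 309. ] 0.77 [0.4831 0.3904 0.03  ]
block_center [148.6 230.2] 0.71 [0.3688 0.2191 0.03  ]
block_center [289.8 207.1] 0.69 [0.3753 0.3327 0.03  ]
cradle [283.3 197.7] 0.7 [0.3756 0.3273 0.    ]
block_center 0.97 [148.1 230.3] [0.3639 0.229 ] [(np.float64(114.9), np.float64(0.074)), (np.float64(22.4), np.float64(0.037))]
block_center 0.81 [292.5 209. ] [0.3711 0.3352] [(np.float64(164.8), np.float64(0.042)), (np.float64(76.8), np.float64(0.058))]
{'t': 15.28, 'pos': [0.3817, 0.3261, 0.1115], 'yaw': np.float64(76.6), 'w': 0.087, 'shift': [0.16, -0.38, 2.7], 'tilt': np.float64(2.81), 'turn': np.float64(-0.18)}
tool-frame lean deg (x,y): [ 1.09 -2.59]
```

Emit:
carry_out:
  rows:
    - [-1, 0.19, -0.38, 0.2, -0.2]
    - [-1, 0, 0, 0.8, 0]
    - [-1, 0, 0, 0.8, 0]
    - [-1, 0, 0, 0, 0]

```text
time: 15.62
ee_pos: [0.3752, 0.3373, 0.0603]
eef_rot: [0.778, 0.627, 0.012, 0.024]
ft_force: [-1.6, -1.5, 0.8]
width: 0.0866
```

Run:
```python
from h import *
plan((.375,.332,.03),np.radians(77.5));tilt();print(read_state()["ft_force"].round(1))
```

```text
{'t': 15.62, 'pos': [0.3752, 0.3373, 0.0603], 'yaw': np.float64(77.7), 'w': 0.0866, 'shift': [-0.16, -0.02, 1.01], 'tilt': np.float64(3.09), 'turn': np.float64(0.04)}
tool-frame lean deg (x,y): [ 0.7  -3.01]
[-1.6 -1.5  0.8]
```

Emit:
carry_out:
  rows:
    - [-1, -0.16, 0, 0.95, 0]
    - [-1, 0, 0, 0.1, 0]
    - [0.5, 0, 0, 0, 0]
    - [1, 0, 0, 0, 0]
    - [1, 0, 0, 0, 0]
    - [1, 0, 0, 0, 0]
    - [1, 0, 0, 0, 0]
    - [1, 0, 0, 0, 0]
    - [1, 0, 0, 0, 0]
  force: 30

```text
time: 16.37
ee_pos: [0.3759, 0.3373, 0.0368]
eef_rot: [0.777, 0.629, 0.015, 0.024]
ft_force: [0.2, -0.2, -6.3]
width: 0.0602
```

Run:
```python
from h import *
plan((.375,.332,.03),np.radians(77.5));tilt();print(read_state()["ft_force"].round(1))
```

```text
{'t': 16.37, 'pos': [0.3759, 0.3373, 0.0368], 'yaw': np.float64(78.0), 'w': 0.0602, 'shift': [-0.18, -0.01, 0.23], 'tilt': np.float64(3.28), 'turn': np.float64(0.09)}
tool-frame lean deg (x,y): [ 0.38 -3.25]
[ 0.2 -0.2 -6.3]
```

Emit:
carry_out:
  rows:
    - [1, 0, 0, 0, 0]
    - [1, 0, 0, 0, 0]
    - [1, 0, 0, -0.3, 0]
    - [1, 0, 0, -0.5, 0]
    - [1, 0, 0, -1, 0]
    - [1, 0, 0, -1, 0]
    - [1, 0, 0, -1, 0]
    - [1, 0, 0, -1, 0]
    - [1, 0, 0, -0.6, 0]
    - [1, 0, 0, 0, 0]
  force: 50

```text
time: 17.2
ee_pos: [0.3654, 0.3377, 0.2056]
eef_rot: [0.777, 0.629, 0.012, 0.025]
ft_force: [0.7, 1.5, -6.2]
width: 0.0594
```

Run:
```python
from h import *
plan((.436,-.017,.2),np.radians(106));tilt();print(read_state()["ft_force"].round(1))
```

```text
{'t': 17.2, 'pos': [0.3654, 0.3377, 0.2056], 'yaw': np.float64(78.0), 'w': 0.0594, 'shift': [-11.08, 4.73, 0.58], 'tilt': np.float64(3.13), 'turn': np.float64(-5.59)}
tool-frame lean deg (x,y): [ 0.71 -3.05]
[ 0.7  1.5 -6.2]
```

Emit:
carry_out:
  rows:
    - [1, -0.4, 0.18, 0, 0]
    - [1, -0.85, 0.365, 0, 0]
    - [1, -0.85, 0.365, 0, 0]
    - [1, -0.85, 0.365, 0, 0]
    - [1, -0.85, 0.365, 0, 0]
    - [1, -0.85, 0.365, 0, 0]
    - [1, -0.85, 0.365, 0, 0]
    - [1, -0.85, 0.365, 0, 0]
    - [1, -0.85, 0.365, 0, 0]
    - [1, -0.85, 0.365, 0, 0]
    - [1, -0.85, 0.365, 0, 0]
    - [1, -0.85, 0.365, 0, 0]
    - [1, -0.85, 0.365, 0, 0]
    - [1, -0.4, 0.18, 0, 0]
    - [1, 0, 0, 0, -1]
    - [1, 0, 0, 0, -1]
    - [1, 0, 0, 0, -1]
    - [1, 0, 0, 0, -1]
    - [1, 0, 0, 0, -1]
    - [1, 0, 0, 0, 0]

```text
time: 18.87
ee_pos: [0.4231, -0.0317, 0.1939]
eef_rot: [0.611, 0.792, -0.004, 0.014]
ft_force: [0.1, 0.8, -7.2]
width: 0.0595
```

Run:
```python
from h import *
s,im,r=look("w9",["bed_place","mat","block_center"])
for q,z in[("bed_place",.04),("mat",0)]:
    for xy,c in r[q]:print(q,xy,c,onz("wrist",xy,z,s).round(4))
plan((.436,-.017,.1),np.radians(103));tilt();print(read_state()["ft_force"].round(1),s["joint_positions"].round(2))
```

```text
mat [294.5 205.5] 0.6 [ 0.4414 -0.0139  0.    ]
{'t': 19.07, 'pos': [0.4237, -0.0316, 0.1948], 'yaw': np.float64(104.3), 'w': 0.0594, 'shift': [0.46, 0.48, 3.16], 'tilt': np.float64(1.77), 'turn': np.float64(0.25)}
tool-frame lean deg (x,y): [ 1.59 -0.76]
[ 0.2  0.5 -6.5] [ 0.54 -0.08 -0.56  2.   -0.02  1.19  1.82]
```

View pics/w9.png

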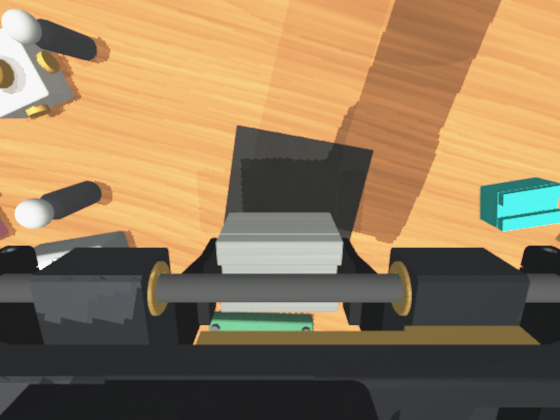

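The block is held squarely at (280,260), above the mat, and its groove side faces up. Lowering onto the mat.

Emit:
carry_out:
  rows:
    - [1, 0.46, 0.48, 0.4, 0.2]
    - [1, 0, 0, 0.9, 0]
    - [1, 0, 0, 0.9, 0]
    - [1, 0, 0, 0.9, 0]
    - [1, 0, 0, 0.9, 0]
    - [1, 0, 0, 0, 0]

```text
time: 19.57
ee_pos: [0.4402, -0.0169, 0.0726]
eef_rot: [0.626, 0.779, -0.001, 0.019]
ft_force: [-2.4, -0.0, -7.0]
width: 0.0599
```

Run:
```python
from h import *
plan((.436,-.017,.031),np.radians(103));tilt();print(read_state()["ft_force"].round(1))
```

```text
{'t': 19.57, 'pos': [0.4402, -0.0169, 0.0726], 'yaw': np.float64(102.4), 'w': 0.0599, 'shift': [0.07, -0.17, 1.38], 'tilt': np.float64(2.13), 'turn': np.float64(-0.12)}
tool-frame lean deg (x,y): [ 1.72 -1.26]
[-2.4 -0.  -7. ]
```

Emit:
carry_out:
  rows:
    - [1, 0, 0, 0.5, 0]
    - [1, 0, 0, 0.5, 0]
    - [1, 0, 0, 0.15, 0]
    - [1, 0, 0, 0.1, 0]
    - [1, 0, 0, 0, 0]

```text
time: 19.98
ee_pos: [0.4433, -0.0177, 0.0375]
eef_rot: [0.629, 0.777, -0.0, 0.019]
ft_force: [-0.4, -1.0, -6.3]
width: 0.0598
```

Emit:
carry_out:
  rows:
    - [1, 0, 0, 0.12, 0]
    - [1, 0, 0, 0.08, 0]
    - [1, 0, 0, 0, 0]

```text
time: 20.23
ee_pos: [0.4456, -0.0181, 0.0339]
eef_rot: [0.629, 0.777, 0.001, 0.021]
ft_force: [-0.2, -0.7, -7.1]
width: 0.0596
```

Emit:
carry_out:
  rows:
    - [1, 0, 0, 0.12, 0]
    - [1, 0, 0, 0, 0]

```text
time: 20.4
ee_pos: [0.4466, -0.0183, 0.0311]
eef_rot: [0.629, 0.777, 0.001, 0.022]
ft_force: [0.5, 0.3, -6.6]
width: 0.0595
```

Run:
```python
from h import *
plan((.436,-.017,.03),np.radians(103));tilt();print(read_state()["ft_force"].round(1))
```

```text
{'t': 20.4, 'pos': [0.4466, -0.0183, 0.0311], 'yaw': np.float64(101.9), 'w': 0.0595, 'shift': [0.12, -0.34, 0.02], 'tilt': np.float64(2.52), 'turn': np.float64(-0.22)}
tool-frame lean deg (x,y): [ 1.85 -1.71]
[ 0.5  0.3 -6.6]
```

Emit:
carry_out:
  rows:
    - [1, 0, 0, 0.1, 0]
    - [1, 0, 0, 0, 0]

```text
time: 20.57
ee_pos: [0.4478, -0.0186, 0.03]
eef_rot: [0.63, 0.777, 0.001, 0.023]
ft_force: [0.2, 0.1, -6.2]
width: 0.0595
```

Emit:
carry_out:
  rows:
    - [1, 0, 0, 0.1, 0]
    - [1, 0, 0, 0, 0]

```text
time: 20.73
ee_pos: [0.4489, -0.0189, 0.0293]
eef_rot: [0.63, 0.776, 0.001, 0.024]
ft_force: [0.6, -0.7, -6.8]
width: 0.0597
```

Emit:
carry_out:
  rows:
    - [1, 0, -0.05, 0.2, 0]

```text
time: 20.82
ee_pos: [0.4502, -0.019, 0.0263]
eef_rot: [0.63, 0.776, 0.002, 0.026]
ft_force: [-17.0, 4.2, 68.1]
width: 0.0599
```

Emit:
carry_out:
  rows:
    - [1, 0, -0.05, 0.15, 0]

```text
time: 20.9
ee_pos: [0.4513, -0.0188, 0.0251]
eef_rot: [0.629, 0.777, 0.003, 0.028]
ft_force: [-26.1, 2.9, 68.4]
width: 0.0601
```

Emit:
carry_out:
  rows:
    - [1, 0, 0, -0.05, 0]
    - [1, 0, 0, 0, 0]
    - [-1, 0, 0, 0, 0]
    - [-1, 0, 0, 0, 0]
    - [-1, 0, 0, 0, 0]
    - [-1, 0, 0, 0, 0]
    - [-1, 0, 0, 0, 0]
    - [-1, 0, 0, 0, 0]

```text
time: 21.57
ee_pos: [0.4541, -0.0186, 0.0279]
eef_rot: [0.629, 0.777, 0.004, 0.03]
ft_force: [0.4, -0.2, -0.1]
width: 0.0854
```

Emit:
carry_out:
  rows:
    - [-1, 0, 0, -0.4, 0]
    - [-1, 0, 0, -1, 0]
    - [-1, 0, 0, -1, 0]
    - [-1, 0, 0, -1, 0]
    - [-1, 0, 0, -1, 0]
    - [-1, 0, 0, -1, 0]
    - [-1, 0, 0, 0, 0]

```text
time: 22.15
ee_pos: [0.4431, -0.0112, 0.2]
eef_rot: [0.628, 0.778, 0.005, 0.028]
ft_force: [1.1, -0.1, -0.4]
width: 0.0874
```

Emit:
carry_out:
  rows:
    - [-1, 0, 0, 0, 1]
    - [-1, 0, 0, 0, 1]
    - [-1, 0, 0, 0, 1]
    - [-1, 0, 0, 0, 1]
    - [-1, 0, 0, 0, 1]
    - [-1, 0, 0, 0, 1]
    - [-1, 0, 0, 0, 1]
    - [-1, 0, 0, 0, 1]
    - [-1, 0, 0, 0, 1]
    - [-1, 0, 0, 0, 1]
    - [-1, 0, 0, 0, 1]
    - [-1, 0, 0, 0, 1]
    - [-1, 0, 0, 0, 1]
    - [-1, 0, 0, 0, 1]
    - [-1, 0, 0, 0, 1]
    - [-1, 0, 0, 0, 1]
    - [-1, 0, 0, 0, 1]
    - [-1, 0, 0, 0, 1]
    - [-1, 0, 0, 0, 0]

```text
time: 23.73
ee_pos: [0.4411, -0.0057, 0.2122]
eef_rot: [0.997, 0.072, 0.029, 0.016]
ft_force: [-0.1, -0.2, -0.4]
width: 0.0873
```

Run:
```python
from h import *
s,im,r=look("w10",["block_center","bed_place"])
for q,z in[("block_center",.023),("bed_place",.04)]:
    for xy,c in r[q]:print(q,xy,c,onz("wrist",xy,z,s).round(4))
rect("block_center","wrist",.043,s,.5)
camera("top");rect("block_center","top",.043,None,.5);rect("bed","top",.02)
print([(np.round(d["xy"],1),round(d["conf"],2),onz("top",d["xy"],.023).round(4)) for d in pinpoint("block_center","top")])
plan((.447,-.018,.1),np.radians(13));tilt();print(read_state()["ft_force"].round(1),s["joint_positions"].round(2))
```

```text
block_center [271.5 194.8] 0.78 [ 0.4445 -0.0191  0.023 ]
bed_place [450.4 210.3] 0.92 [ 0.6453 -0.0065  0.04  ]
block_center 0.71 [275.6 195.6] [ 0.4478 -0.0148] [(np.float64(13.8), np.float64(0.039)), (np.float64(105.0), np.float64(0.067))]
block_center 0.83 [186.5 252.5] [0.3727 0.2111] [(np.float64(117.3), np.float64(0.065)), (np.float64(28.0), np.float64(0.048))]
block_center 0.81 [121.9 208.4] [0.4862 0.383 ] [(np.float64(103.3), np.float64(0.068)), (np.float64(14.9), np.float64(0.049))]
bed 0.6 [281.7  93.3] [ 0.8191 -0.034 ] [(np.float64(171.0), np.float64(0.48)), (np.float64(79.9), np.float64(0.164))]
[(array([367.9, 267.2]), 0.68, array([ 0.338, -0.262,  0.023])), (array([123.7, 211.2]), 0.67, array([0.4812, 0.3843, 0.023 ])), (array([185.6, 255.4]), 0.6, array([0.3657, 0.2169, 0.023 ]))]
{'t': 24.13, 'pos': [0.4412, -0.006, 0.2118], 'yaw': np.float64(8.6), 'w': 0.0868, 'shift': [-0.08, 0.29, 3.74], 'tilt': np.float64(3.81), 'turn': np.float64(-0.88)}
tool-frame lean deg (x,y): [-3.18 -2.09]
[0.3 0.8 0.3] [ 0.6  -0.09 -0.67  1.97 -0.02  1.19  0.08]
```

View pics/w10.png

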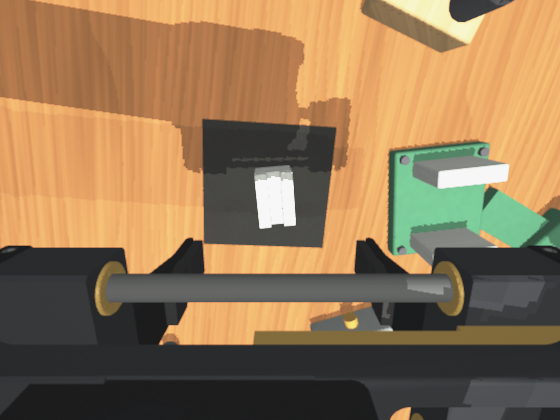

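The block stands flat on the mat at (275,196), groove up, and the bed is at about (448,205). The tool has drifted about 3° out of plumb. I'll test whether small upward steps reduce that.

Emit:
carry_out:
  rows:
    - [-1, 0, 0, -0.12, 0]
    - [-1, 0, 0, -0.12, 0]
    - [-1, 0, 0, -0.12, 0]
    - [-1, 0, 0, -0.12, 0]
    - [-1, 0, 0, -0.12, 0]
    - [-1, 0, 0, -0.12, 0]
    - [-1, 0, 0, -0.12, 0]
    - [-1, 0, 0, -0.12, 0]

```text
time: 24.8
ee_pos: [0.4392, -0.005, 0.2433]
eef_rot: [0.997, 0.075, 0.029, 0.016]
ft_force: [-1.5, 0.5, 0.1]
width: 0.0873
```

Run:
```python
from h import *
plan((.447,-.018,.1),np.radians(13));tilt()
```

```text
{'t': 24.8, 'pos': [0.4392, -0.005, 0.2433], 'yaw': np.float64(8.7), 'w': 0.0873, 'shift': [-0.07, 0.29, 4.8], 'tilt': np.float64(3.79), 'turn': np.float64(-0.86)}
tool-frame lean deg (x,y): [-3.16 -2.08]
```

Emit:
carry_out:
  rows:
    - [-1, -0.12, 0, 0, 0]
    - [-1, -0.12, 0, 0, 0]
    - [-1, -0.12, 0, 0, 0]
    - [-1, -0.12, 0, 0, 0]
    - [-1, -0.12, 0, 0, 0]
    - [-1, -0.12, 0, 0, 0]

```text
time: 25.3
ee_pos: [0.416, -0.0084, 0.2425]
eef_rot: [0.997, 0.075, 0.029, 0.016]
ft_force: [0.3, -0.1, 0.5]
width: 0.087
```

Run:
```python
from h import *
plan((.447,-.018,.1),np.radians(13));tilt()
```

```text
{'t': 25.3, 'pos': [0.416, -0.0084, 0.2425], 'yaw': np.float64(8.7), 'w': 0.087, 'shift': [0.71, 0.3, 4.81], 'tilt': np.float64(3.8), 'turn': np.float64(-0.86)}
tool-frame lean deg (x,y): [-3.19 -2.07]
```

Emit:
carry_out:
  rows:
    - [-1, 0, 1, 0, 0]
    - [-1, 0, 1, 0, 0]
    - [-1, 0, 1, 0, 0]
    - [-1, 0, 1, 0, 0]
    - [-1, 0, 0, 0, 0]

```text
time: 25.72
ee_pos: [0.4325, -0.1305, 0.2473]
eef_rot: [0.996, 0.078, 0.029, 0.017]
ft_force: [-1.3, 0.7, -0.9]
width: 0.0869
```

Run:
```python
from h import *
plan((.446,-.018,.1),np.radians(13));tilt();print(read_state()["joint_positions"].round(3))
```

```text
{'t': 25.72, 'pos': [0.4325, -0.1305, 0.2473], 'yaw': np.float64(9.0), 'w': 0.0869, 'shift': [0.76, -3.83, 4.81], 'tilt': np.float64(3.91), 'turn': np.float64(-0.8)}
tool-frame lean deg (x,y): [-3.21 -2.23]
[ 0.7   -0.092 -0.485  1.903 -0.028  1.254  0.379]
```

Emit:
carry_out:
  rows:
    - [-1, 0.7, -1, 0, 0]
    - [-1, 0, -1, 0, 0]
    - [-1, 0, -1, 0, 0]
    - [-1, 0, -0.8, 0, 0]
    - [-1, 0, 0, 0, 0]

```text
time: 26.13
ee_pos: [0.4345, -0.0142, 0.2428]
eef_rot: [0.997, 0.072, 0.029, 0.016]
ft_force: [0.1, -0.3, -0.8]
width: 0.0869
```

Run:
```python
from h import *
plan((.446,-.018,.1),np.radians(13));tilt();print(read_state()["joint_positions"].round(3))
```

```text
{'t': 26.13, 'pos': [0.4345, -0.0142, 0.2428], 'yaw': np.float64(8.4), 'w': 0.0869, 'shift': [0.1, 0.0, 4.78], 'tilt': np.float64(3.78), 'turn': np.float64(-0.93)}
tool-frame lean deg (x,y): [-3.13 -2.11]
[ 0.596 -0.129 -0.63   1.934 -0.048  1.254  0.126]
```

Only descents change it, so I'll accept the lean and descend in few, large steps.

Emit:
carry_out:
  rows:
    - [-1, 0.1, 0, 0.6, -0.8]
    - [-1, 0, 0, 1, 0]
    - [-1, 0, 0, 1, 0]
    - [-1, 0, 0, 1, 0]
    - [-1, 0, 0, 0, 0]

```text
time: 26.55
ee_pos: [0.4446, -0.0166, 0.1338]
eef_rot: [0.993, 0.11, 0.031, 0.019]
ft_force: [-1.3, 0.2, -0.9]
width: 0.0868
```

Run:
```python
from h import *
s,im,r=look("w11",["block_center"])
for q,z in[("block_center",.023)]:
    for xy,c in r[q]:print(q,xy,c,onz("wrist",xy,z,s).round(4))
rect("block_center","wrist",.043,s,.5)
g=cv2.cvtColor(im,cv2.COLOR_BGR2GRAY)[120:260,150:420];m=(g>110).astype(np.uint8);m[:,[0]]=0
c=[x for x in cv2.findContours(m,0,2)[0] if cv2.contourArea(x)>300]
for x in c:
    rr=cv2.minAreaRect(x);P=[onz("wrist",p+np.array([150,120]),.043,s)[:2] for p in cv2.boxPoints(rr)];print(np.array(rr[0])+[150,120],np.mean(P,0).round(4),[(np.degrees(np.arctan2(*(P[i+1]-P[i])[::-1]))%180,np.linalg.norm(P[i+1]-P[i]).round(3)) for i in(0,1)])
plan((.447,-.018,.028),np.radians(12.5));tilt()
```

```text
block_center [274.4 210.4] 0.94 [ 0.4476 -0.0227  0.023 ]
[276.5 209. ] [ 0.4471 -0.016 ] [(np.float64(12.063705040621457), np.float64(0.039)), (np.float64(104.10567226949821), np.float64(0.069))]
[374.5 189.5] [0.5221 0.0134] [(np.float64(12.573690688688117), np.float64(0.068)), (np.float64(111.2018858275274), np.float64(0.119))]
[169.  189.5] [ 0.3622 -0.0198] [(np.float64(12.573690688688085), np.float64(0.025)), (np.float64(97.3697132688111), np.float64(0.113))]
{'t': 26.7, 'pos': [0.448, -0.0162, 0.1396], 'yaw': np.float64(12.8), 'w': 0.087, 'shift': [-0.28, -0.13, 3.71], 'tilt': np.float64(4.59), 'turn': np.float64(0.05)}
tool-frame lean deg (x,y): [-3.69 -2.72]
```

View pics/w11.png

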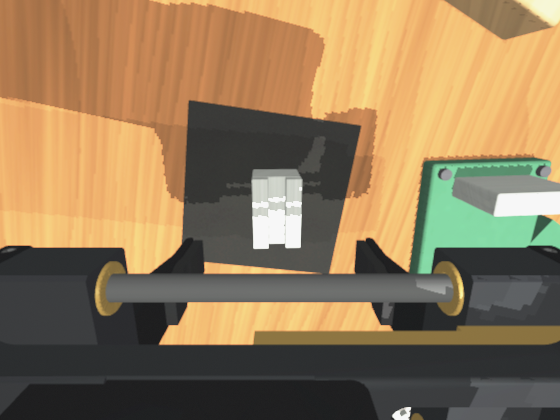

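The block is square with the jaws at (276,212). Descending and gripping it by its long sides.

Emit:
carry_out:
  rows:
    - [-1, -0.28, -0.08, 0.7, 0]
    - [-1, 0, 0, 0.9, 0]
    - [-1, 0, 0, 0.9, 0]
    - [-1, 0, 0, 0.7, 0]
    - [-1, 0, 0, 0, 0]

```text
time: 27.12
ee_pos: [0.4557, -0.021, 0.0527]
eef_rot: [0.993, 0.109, 0.044, 0.024]
ft_force: [-0.9, 0.3, 0.1]
width: 0.0872
```

Run:
```python
from h import *
plan((.447,-.020,.03),np.radians(12.5));tilt()
```

```text
{'t': 27.12, 'pos': [0.4557, -0.021, 0.0527], 'yaw': np.float64(12.6), 'w': 0.0872, 'shift': [-0.34, -0.14, 0.72], 'tilt': np.float64(5.76), 'turn': np.float64(0.02)}
tool-frame lean deg (x,y): [-4.74 -3.25]
```

Emit:
carry_out:
  rows:
    - [-1, -0.36, -0.1, 0.6, 0]
    - [-1, -0.05, 0, 0.1, 0]
    - [0.5, 0, 0, 0, 0]
    - [1, 0, 0, 0, 0]
    - [1, 0, 0, 0, 0]
    - [1, 0, 0, 0, 0]
    - [1, 0, 0, 0, 0]
    - [1, 0, 0, 0, 0]
    - [1, 0, 0, 0, 0]
    - [1, 0, 0, 0, 0]
    - [1, 0, 0, 0, 0]
  force: 30

```text
time: 28.03
ee_pos: [0.4532, -0.0233, 0.043]
eef_rot: [0.993, 0.107, 0.051, 0.027]
ft_force: [0.7, 0.8, -1.1]
width: 0.0404
```

Run:
```python
from h import *
plan((.447,-.020,.03),np.radians(12.5));tilt();print(read_state()["ft_force"].round(1))
```

```text
{'t': 28.03, 'pos': [0.4532, -0.0233, 0.043], 'yaw': np.float64(12.5), 'w': 0.0404, 'shift': [-0.22, -0.18, 0.4], 'tilt': np.float64(6.58), 'turn': np.float64(-0.0)}
tool-frame lean deg (x,y): [-5.45 -3.67]
[ 0.7  0.8 -1.1]
```

Emit:
carry_out:
  rows:
    - [1, 0, 0, 0, 0]
    - [1, 0, 0, 0, 0]
    - [1, 0, 0, -0.2, 0]
    - [1, 0, 0, -0.3, 0]
    - [1, 0, 0, -0.5, 0]
    - [1, 0, 0, -0.8, 0]
    - [1, 0, 0, -1, 0]
    - [1, 0, 0, -1, 0]
    - [1, 0, 0, -0.5, 0]
    - [1, 0, 0, 0, 0]
  force: 55

```text
time: 28.87
ee_pos: [0.4333, -0.0151, 0.1756]
eef_rot: [0.993, 0.109, 0.045, 0.024]
ft_force: [0.8, 0.0, -7.4]
width: 0.0397
```

Run:
```python
from h import *
s,im,r=look("w12",["bed_place","bed"])
for q,z in[("bed_place",.04),("bed",0)]:
    for xy,c in r[q]:print(q,xy,c,onz("wrist",xy,z,s).round(4))
plan((.64,-.004,.16),np.radians(13));tilt();print(read_state()["ft_force"].round(1),s["joint_positions"].round(2))
# bed cheek/plate orientation from top image (first picture)
im=cv2.imread("pics/top.png");hsv=cv2.cvtColor(im,cv2.COLOR_BGR2HSV)[120:185,235:310]
m=((hsv[...,1]<60)&(hsv[...,2]>120)).astype(np.uint8)
for c in cv2.findContours(m,0,2)[0]:
    if cv2.contourArea(c)<40:continue
    rr=cv2.minAreaRect(c);P=[onz("top",p+np.array([235,120]),.075)[:2] for p in cv2.boxPoints(rr)];print("cheek",np.mean(P,0).round(4),[(np.degrees(np.arctan2(*(P[i+1]-P[i])[::-1])).round(1)%180,np.linalg.norm(P[i+1]-P[i]).round(3)) for i in(0,1)])
```

```text
bed_place [469.6 219.5] 0.6 [ 0.6437 -0.0017  0.04  ]
bed [444.5 209.6] 0.79 [ 0.6428 -0.0054  0.    ]
{'t': 29.02, 'pos': [0.4318, -0.0155, 0.1716], 'yaw': np.float64(12.7), 'w': 0.0398, 'shift': [6.8, 1.1, 1.0], 'tilt': np.float64(5.56), 'turn': np.float64(-0.07)}
tool-frame lean deg (x,y): [-4.59 -3.13]
[ 0.  -0.5 -7.3] [ 0.6  -0.1  -0.66  2.06 -0.02  1.07  0.17]
cheek [0.6324 0.0378] [(np.float64(110.3), np.float64(0.028)), (np.float64(19.400000000000006), np.float64(0.075))]
cheek [ 0.6525 -0.0476] [(np.float64(104.4), np.float64(0.025)), (np.float64(13.199999999999989), np.float64(0.076))]
```

Emit:
carry_out:
  rows:
    - [1, 0.4, 0.06, -0.2, 0]
    - [1, 0.7, 0.12, -0.3, 0]
    - [1, 0.7, 0.12, -0.3, 0]
    - [1, 0.8, 0.14, -0.2, 0]
    - [1, 0.9, 0.14, 0, 0]
    - [1, 0.9, 0.14, 0, 0]
    - [1, 0.9, 0.14, 0, 0]
    - [1, 0.8, 0.12, 0, 0]
    - [1, 0.4, 0.06, 0, 0]
    - [1, 0, 0, 0, 0]
    - [1, 0, 0, 0, 0]

```text
time: 29.93
ee_pos: [0.6241, -0.0031, 0.189]
eef_rot: [0.994, 0.108, 0.024, 0.018]
ft_force: [-0.7, -0.0, -7.3]
width: 0.0397
```

Run:
```python
from h import *
s,im,r=look("w13",["bed_place","bed"])
for q,z in[("bed_place",.04),("bed",0)]:
    for xy,c in r[q]:print(q,xy,c,onz("wrist",xy,z,s).round(4))
plan((.642,-.004,.12),np.radians(13));tilt();print(read_state()["ft_force"].round(1),s["joint_positions"].round(2))
```

```text
bed_place [290.3 196.8] 0.69 [ 0.6417 -0.0045  0.04  ]
bed [290.  184.6] 0.91 [ 0.6439 -0.0016  0.    ]
{'t': 30.08, 'pos': [0.6236, -0.0036, 0.1906], 'yaw': np.float64(12.5), 'w': 0.0399, 'shift': [0.49, 0.05, 2.38], 'tilt': np.float64(3.5), 'turn': np.float64(-0.11)}
tool-frame lean deg (x,y): [-2.54 -2.4 ]
[ 0.1  0.4 -6.6] [ 0.43  0.4  -0.66  1.55  0.29  1.24 -0.06]
```

View pics/w13.png

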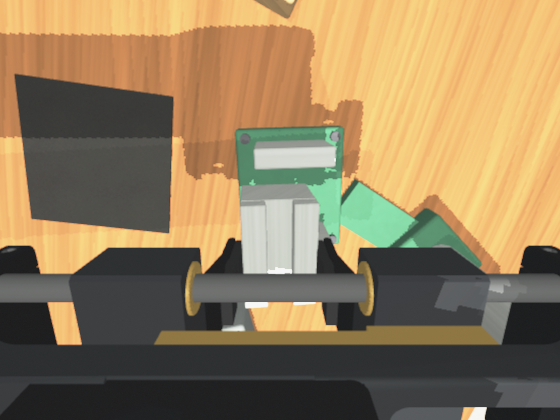

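The bed is at (290,190), the held block is square to the cheeks, and the lean has dropped to 3.5°.

Emit:
carry_out:
  rows:
    - [1, 0.2, 0, -0.5, 0]
    - [1, 0.2, 0, -0.5, 0]
    - [1, 0.1, 0, -0.5, -0.1]
    - [1, 0, 0, -0.5, 0]
    - [1, 0, 0, 0, 0]
    - [1, 0, 0, 0, 0]

```text
time: 30.58
ee_pos: [0.6309, 0.0005, 0.2522]
eef_rot: [0.993, 0.112, 0.022, 0.02]
ft_force: [-0.7, -0.3, -7.9]
width: 0.0398
```

Run:
```python
from h import *
plan((.642,-.004,.12),np.radians(13));tilt()
```

```text
{'t': 30.58, 'pos': [0.6309, 0.0005, 0.2522], 'yaw': np.float64(13.0), 'w': 0.0398, 'shift': [0.15, 0.03, 4.42], 'tilt': np.float64(3.45), 'turn': np.float64(-0.01)}
tool-frame lean deg (x,y): [-2.3  -2.57]
```

Emit:
carry_out:
  rows:
    - [1, 0.15, 0.03, 0.6, 0]
    - [1, 0, 0, 1, 0]
    - [1, 0, 0, 1, 0]
    - [1, 0, 0, 0.9, 0]
    - [1, 0, 0, 0.6, 0]
    - [1, 0, 0, 0, 0]

```text
time: 31.08
ee_pos: [0.639, -0.0051, 0.1225]
eef_rot: [0.993, 0.112, 0.023, 0.021]
ft_force: [-1.5, -1.1, -7.5]
width: 0.0396
```

Run:
```python
from h import *
s,im,r=look("w14",["bed_place","bed"])
for q,z in[("bed_place",.04),("bed",0)]:
    for xy,c in r[q]:print(q,xy,c,onz("wrist",xy,z,s).round(4))
plan((.642,-.004,.062),np.radians(13.2));tilt()
# silhouette of held block and cheeks, as seen in wrist
g=im[110:300,220:360];cv2.imwrite("pics/w14c.png",cv2.resize(g,None,fx=3.5,fy=3.1,interpolation=cv2.INTER_CUBIC))
b=camera("side");cv2.imwrite("pics/s14.png",b)
```

```text
{'t': 31.23, 'pos': [0.642, -0.0043, 0.1284], 'yaw': np.float64(12.9), 'w': 0.0393, 'shift': [-0.11, -0.12, 2.21], 'tilt': np.float64(3.95), 'turn': np.float64(-0.05)}
tool-frame lean deg (x,y): [-2.78 -2.8 ]
```

Emit:
carry_out:
  rows:
    - [1, -0.02, 0.13, 0, 0]
    - [1, 0, 0, 0, 0]

```text
time: 31.45
ee_pos: [0.6446, -0.008, 0.1329]
eef_rot: [0.993, 0.112, 0.03, 0.022]
ft_force: [0.2, -1.2, -7.0]
width: 0.0401
```

Run:
```python
from h import *
plan((.642,-.008,.062),np.radians(13.2));tilt()
s=read_state();im=camera("wrist");b=camera("side");t=camera("top")
a=cv2.resize(im[110:310,215:365],(390,520),interpolation=cv2.INTER_CUBIC)
b2=cv2.resize(b[180:250,185:250],(400,430)[:2],interpolation=cv2.INTER_CUBIC)
c=np.zeros((600,800,3),np.uint8);c[:520,:390]=a;c[:430,400:]=b2
t2=cv2.resize(t[125:180,240:310],(210,165));c[432:597,400:610]=t2
cv2.imwrite("pics/fit.png",c)
```

```text
{'t': 31.45, 'pos': [0.6446, -0.008, 0.1329], 'yaw': np.float64(13.0), 'w': 0.0401, 'shift': [-0.21, -0.14, 2.35], 'tilt': np.float64(4.28), 'turn': np.float64(-0.05)}
tool-frame lean deg (x,y): [-3.15 -2.89]
```

View pics/fit.png

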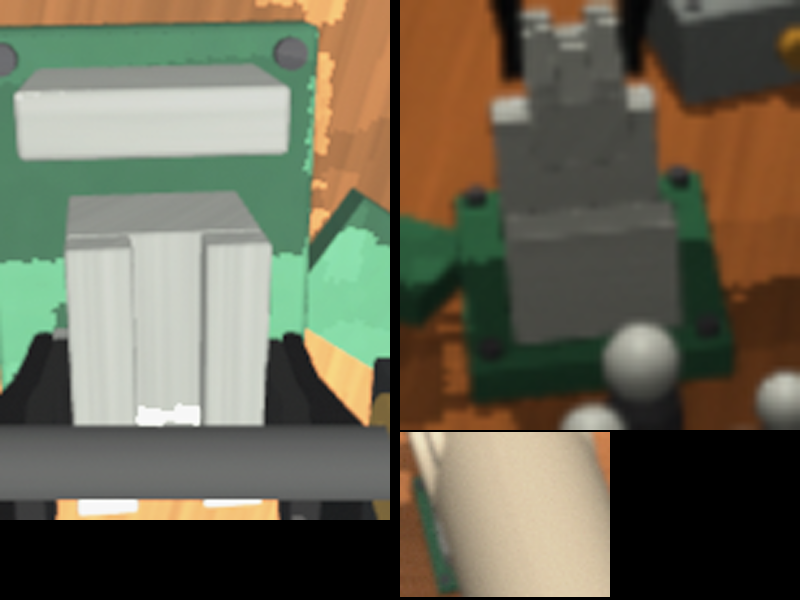

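Run:
```python
from h import *
s=read_state();f=lambda c,r:(215+c/2.6,110+r/2.6)
u=np.array([np.cos(np.radians(13.1)),np.sin(np.radians(13.1))]);v=np.array([-u[1],u[0]])
z=s["ee_pos"][2]
for n,p,h in[("cheek inner",f(152,158),.075),("cheek outer top edge",f(152,89),.075),("cheekL",f(14,125),.075),("cheekR",f(291,120),.075),("block bot edge",f(154,195),z-.040),("block top edge",f(168,242),z),("blk topL",f(66,248),z),("blk topR",f(270,242),z),("botL",f(69,197),z-.04),("botR",f(238,193),z-.04)]:
    w=onz("wrist",p,h,s);print(n,w.round(4),"bed u,v:",(u@w[:2]).round(4),(v@w[:2]).round(4))
for p in[(.642,-.004)]:print(u@p,v@p)
e=s["ee_pos"];print("tcp",u@e[:2],v@e[:2])
```

```text
cheek inner [0.634  0.0316 0.075 ] bed u,v: 0.6247 -0.1129
cheek outer top edge [0.6302 0.0486 0.075 ] bed u,v: 0.6248 -0.0955
cheekL [0.5986 0.0324 0.075 ] bed u,v: 0.5904 -0.1041
cheekR [0.6663 0.0487 0.075 ] bed u,v: 0.66 -0.1036
block bot edge [0.635  0.0266 0.0923] bed u,v: 0.6245 -0.1181
block top edge [0.6357 0.0281 0.1323] bed u,v: 0.6255 -0.1167
blk topL [0.6172 0.023  0.1323] bed u,v: 0.6064 -0.1175
blk topR [0.6547 0.0322 0.1323] bed u,v: 0.6449 -0.1171
botL [0.6155 0.0219 0.0923] bed u,v: 0.6045 -0.1182
botR [0.6544 0.0312 0.0923] bed u,v: 0.6444 -0.1179
0.6243859657634038 -0.14940604324357712
tcp 0.6259004476052862 -0.15254653875186724
```

The cheek measures 69.6 x 17.4 mm from the picture, which matches its given size. The block's end is 5 mm from the cheek's inner face and the block is centred to within 1 mm, so it can go straight down.

Run:
```python
from h import *
plan((.645,-.008,.075),np.radians(13.1))
```

```text
{'t': 31.6, 'pos': [0.6442, -0.0067, 0.1323], 'yaw': np.float64(13.0), 'w': 0.0397, 'shift': [-0.09, -0.05, 1.91], 'tilt': np.float64(4.22), 'turn': np.float64(-0.02)}
```

Emit:
carry_out:
  rows:
    - [1, -0.09, -0.05, 0.4, 0]
    - [1, 0, 0, 0.6, 0]
    - [1, 0, 0, 0.6, 0]
    - [1, 0, 0, 0, 0]

```text
time: 31.93
ee_pos: [0.6447, -0.0072, 0.0825]
eef_rot: [0.993, 0.113, 0.031, 0.022]
ft_force: [-0.7, -1.3, -7.6]
width: 0.0399
```

Run:
```python
from h import *
plan((.645,-.008,.062),np.radians(13.1));tilt();print(read_state()["ft_force"].round(1))
```

```text
{'t': 31.93, 'pos': [0.6447, -0.0072, 0.0825], 'yaw': np.float64(13.0), 'w': 0.0399, 'shift': [-0.03, -0.01, 0.68], 'tilt': np.float64(4.38), 'turn': np.float64(-0.01)}
tool-frame lean deg (x,y): [-3.29 -2.88]
[-0.7 -1.3 -7.6]
```

Emit:
carry_out:
  rows:
    - [1, -0.03, -0.01, 0.35, 0]
    - [1, 0, 0, 0.15, 0]
    - [1, 0, 0, 0, 0]

```text
time: 32.18
ee_pos: [0.6442, -0.0073, 0.0658]
eef_rot: [0.993, 0.113, 0.031, 0.022]
ft_force: [0.2, 1.4, -6.3]
width: 0.0398
```

Emit:
carry_out:
  rows:
    - [1, 0, 0, 0.08, 0]

```text
time: 32.27
ee_pos: [0.6445, -0.0072, 0.0638]
eef_rot: [0.993, 0.113, 0.031, 0.022]
ft_force: [0.1, 0.4, -5.9]
width: 0.0398
```

Emit:
carry_out:
  rows:
    - [1, 0, 0, 0.08, 0]

```text
time: 32.35
ee_pos: [0.6449, -0.0073, 0.0616]
eef_rot: [0.993, 0.113, 0.031, 0.022]
ft_force: [0.1, 0.5, -6.4]
width: 0.0398
```

Emit:
carry_out:
  rows:
    - [1, 0, 0, 0.05, 0]

```text
time: 32.43
ee_pos: [0.6453, -0.0071, 0.0607]
eef_rot: [0.993, 0.113, 0.032, 0.022]
ft_force: [-8.2, -0.0, 9.3]
width: 0.0397
```

Emit:
carry_out:
  rows:
    - [1, 0, 0, 0.05, 0]

```text
time: 32.52
ee_pos: [0.6456, -0.007, 0.0607]
eef_rot: [0.993, 0.113, 0.032, 0.022]
ft_force: [-9.8, -0.7, 11.4]
width: 0.0399
```

Gentle contact at 11 N. Easing the grip force so the block settles, then opening slowly.

Emit:
carry_out:
  rows:
    - [1, 0, 0, 0, 0]
    - [1, 0, 0, 0, 0]
    - [1, 0, 0, 0, 0]
  force: 8

```text
time: 32.77
ee_pos: [0.6466, -0.007, 0.0622]
eef_rot: [0.993, 0.113, 0.033, 0.022]
ft_force: [-0.4, 0.2, -6.9]
width: 0.0404
```

Emit:
carry_out:
  rows:
    - [1, 0, 0, 0, 0]
    - [1, 0, 0, 0, 0]
    - [1, 0, 0, 0, 0]
    - [0.06, 0, 0, 0, 0]
    - [0.04, 0, 0, 0, 0]
    - [0.02, 0, 0, 0, 0]
    - [0, 0, 0, 0, 0]
    - [-0.05, 0, 0, 0, 0]
    - [-0.1, 0, 0, 0, 0]
    - [-0.2, 0, 0, 0, 0]
    - [-0.4, 0, 0, 0, 0]
    - [-0.7, 0, 0, 0, 0]
    - [-0.7, 0, 0, 0, 0]
    - [-0.7, 0, 0, 0, 0]
  force: 3

```text
time: 33.93
ee_pos: [0.6505, -0.0066, 0.0665]
eef_rot: [0.993, 0.113, 0.038, 0.023]
ft_force: [-0.1, -0.6, -1.0]
width: 0.0697
```

Run:
```python
from h import *
plan((.645,-.008,.2),np.radians(13.1));tilt();print(read_state()["ft_force"].round(1))
```

```text
{'t': 33.93, 'pos': [0.6505, -0.0066, 0.0665], 'yaw': np.float64(13.1), 'w': 0.0697, 'shift': [0.12, 0.24, -4.45], 'tilt': np.float64(5.04), 'turn': np.float64(-0.01)}
tool-frame lean deg (x,y): [-4.01 -3.05]
[-0.1 -0.6 -1. ]
```

Emit:
carry_out:
  rows:
    - [-0.9, 0.05, 0, -0.3, 0]
    - [-1, 0.04, 0, -0.5, 0]
    - [-1, 0.05, 0, -0.8, 0]
    - [-1, 0.05, 0, -1, 0]
    - [-1, 0, 0, -1, 0]
    - [-1, 0, 0, -1, 0]
    - [-1, 0, 0, -1, 0]
    - [-1, 0, 0, 0, 0]

```text
time: 34.6
ee_pos: [0.6409, 0.0022, 0.2442]
eef_rot: [0.993, 0.114, 0.036, 0.022]
ft_force: [1.3, 1.0, 0.4]
width: 0.0868
```

Run:
```python
from h import *
plan((.593,-.237,.24),np.radians(90));tilt()
s,im,r=look("w15",["block_center","bed_place","bed"])
for q,z in[("block_center",.04),("bed_place",.04),("bed",0)]:
    for xy,c in r[q]:print(q,xy,c,onz("wrist",xy,z,s).round(4))
rect("block_center","wrist",.06,s,.4)
for n in("top","side"):
    i=camera(n);cv2.imwrite(f"pics/{n}15.png",i)
    for q in("block_center","bed_place"):print(n,q,[(np.round(d["xy"],1),round(d["conf"],2),onz(n,d["xy"],.04).round(4)) for d in pinpoint(q,n)])
```

```text
{'t': 34.6, 'pos': [0.6409, 0.0022, 0.2442], 'yaw': np.float64(13.2), 'w': 0.0868, 'shift': [-3.37, 7.39, 0.29], 'tilt': np.float64(4.83), 'turn': np.float64(-15.37)}
tool-frame lean deg (x,y): [-3.83 -2.92]
block_center [270.3 184. ] 0.66 [ 0.6454 -0.0048  0.04  ]
bed [203.8 312. ] 0.65 [ 0.5957 -0.226   0.    ]
block_center 0.82 [272.5 184. ] [ 6.462e-01 -3.000e-04] [(np.float64(12.5), np.float64(0.037)), (np.float64(103.8), np.float64(0.061))]
block_center 0.53 [327.3 190. ] [0.7151 0.002 ] [(np.float64(87.5), np.float64(0.137)), (np.float64(1.5), np.float64(0.256))]
top block_center [(array([186. , 254.5]), 0.7, array([0.3676, 0.2128, 0.04  ])), (array([122.3, 209.5]), 0.66, array([0.4836, 0.3828, 0.04  ])), (array([393.5, 249.4]), 0.16, array([ 0.3844, -0.3264,  0.04  ]))]
top bed_place []
side block_center [(array([318.9, 282.8]), 0.79, array([0.3746, 0.2308, 0.04  ])), (array([263.1, 342.8]), 0.64, array([0.4844, 0.4036, 0.04  ]))]
side bed_place [(array([213.7, 215.6]), 0.95, array([ 0.6457, -0.0068,  0.04  ]))]
```

Run:
```python
from h import *
s=read_state();im=cv2.imread("pics/w15.png");sat=cv2.cvtColor(im,cv2.COLOR_BGR2HSV)[...,1]
u=np.array([np.cos(np.radians(13.1)),np.sin(np.radians(13.1)),0]);v=np.array([-u[1],u[0],0]);c=np.array([.643,-.004,0])
def line(a,b0,b1,h,d=0):
    t=np.arange(b0,b1,.002);P=[proj("wrist",c+(u*a+v*x if d==0 else u*x+v*a)+[0,0,h],s) for x in t]
    o=[(round(x*1000),int(cv2.blur(sat,(3,3))[int(round(p[1])),int(round(p[0]))])) for x,p in zip(t,P) if 0<=p[1]<419 and 0<=p[0]<559];return o
print("cheek line u=+28,z75",line(.028,-.06,.06,.075))
print("block along v,z60 u=13",line(.013,-.04,.044,.06))
print("block along u,z60 v=0",line(0,-.035,.035,.06,1))
print("cheek along u,z75 v=44",line(.044,-.045,.045,.075,1))
```

```text
cheek line u=+28,z75 [(-60, 141), (-58, 141), (-56, 140), (-54, 141), (-52, 141), (-50, 142), (-48, 64), (-46, 2), (-44, 0), (-42, 0), (-40, 0), (-38, 0), (-36, 0), (-34, 1), (-32, 6), (-30, 9), (-28, 26), (-26, 62), (-24, 83), (-22, 90), (-20, 99), (-18, 101), (-16, 101), (-14, 102), (-12, 102), (-10, 101), (-8, 100), (-6, 99), (-4, 99), (-2, 99), (0, 99), (2, 99), (4, 100), (6, 99), (8, 99), (10, 100), (12, 100), (14, 100), (16, 100), (18, 100), (20, 101), (22, 100), (24, 100), (26, 100), (28, 101), (30, 101), (32, 101), (34, 102), (36, 92), (38, 37), (40, 7), (42, 6), (44, 7), (46, 6), (48, 6), (50, 6), (52, 5), (54, 55), (56, 97), (58, 84)]
block along v,z60 u=13 [(-40, 2), (-38, 5), (-36, 10), (-34, 11), (-32, 12), (-30, 10), (-28, 10), (-26, 9), (-24, 3), (-22, 1), (-20, 1), (-18, 1), (-16, 1), (-14, 1), (-12, 1), (-10, 1), (-8, 0), (-6, 0), (-4, 0), (-2, 0), (0, 0), (2, 0), (4, 0), (6, 0), (8, 0), (10, 0), (12, 0), (14, 0), (16, 0), (18, 0), (20, 6), (22, 10), (24, 11), (26, 8), (28, 2), (30, 5), (32, 10), (34, 11), (36, 11), (38, 11), (40, 11), (42, 11)]
block along u,z60 v=0 [(-35, 101), (-33, 101), (-31, 101), (-29, 100), (-27, 100), (-25, 101), (-23, 101), (-21, 37), (-19, 4), (-17, 0), (-15, 0), (-13, 0), (-11, 0), (-9, 1), (-7, 2), (-5, 1), (-3, 0), (-1, 0), (1, 0), (3, 1), (5, 3), (7, 1), (9, 0), (11, 0), (13, 0), (15, 0), (17, 4), (19, 71), (21, 99), (23, 100), (25, 100), (27, 99), (29, 99), (31, 100), (33, 99)]
cheek along u,z75 v=44 [(-45, 95), (-43, 96), (-41, 97), (-39, 54), (-37, 13), (-35, 11), (-33, 11), (-31, 11), (-29, 11), (-27, 11), (-25, 11), (-23, 11), (-21, 11), (-19, 11), (-17, 11), (-15, 11), (-13, 11), (-11, 11), (-9, 11), (-7, 11), (-5, 11), (-3, 11), (-1, 11), (1, 11), (3, 11), (5, 11), (7, 11), (9, 11), (11, 11), (13, 11), (15, 11), (17, 9), (19, 5), (21, 1), (23, 0), (25, 0), (27, 1), (29, 40), (31, 99), (33, 98), (35, 95), (37, 87), (39, 106), (41, 142), (43, 142)]
```

```bash
cat > m.py <<'E'
from h import *
s=read_state();im=camera("wrist");cv2.imwrite("pics/m.png",im);sat=cv2.blur(cv2.cvtColor(im,cv2.COLOR_BGR2HSV)[...,1],(3,3)).astype(np.float32)
print(s["time"],s["ee_pos"].round(4),np.abs(s["joint_vel"]).max().round(3))
u=np.array([np.cos(np.radians(13.1)),np.sin(np.radians(13.1)),0]);v=np.array([-u[1],u[0],0]);c=np.array([.643,-.004,0])
def edges(fix,lo,hi,h,d,th=50):
    t=np.arange(lo,hi,.0005);P=np.array([proj("wrist",c+(u*fix+v*x if d==0 else u*x+v*fix)+[0,0,h],s) for x in t],np.float32)
    val=cv2.remap(sat,P[:,0].reshape(1,-1),P[:,1].reshape(1,-1),1).ravel();b=val<th
    return [round(t[i]*1000,1) for i in np.flatnonzero(np.diff(b.astype(int)))]
for f in(.042,.046):print("cheek+ u",f,edges(f,-.055,.055,.075,1))
for f in(-.01,0,.01):print("block u",f,edges(f,-.033,.033,.06,1))
for f in(-.028,.025):print("cheeks v",f,edges(f,-.06,.06,.075,0))
rect("block_center","wrist",.06,s,.4)
print(u[:2]@c[:2],v[:2]@c[:2]);plan((.645,-.008,.2));tilt()
g=cv2.cvtColor(im,cv2.COLOR_BGR2GRAY)
t=np.arange(-.045,.045,.003);print([(round(x*1000),[int(g[int(round(p[1])),int(round(p[0]))]) for p in[proj("wrist",c+u*a+v*x+[0,0,.06],s) for a in(-.013,.016)]]) for x in t])
E
python3 m.py
```

```text
35.15 [0.6387 0.001  0.2359] 0.003
cheek+ u 0.042 [np.float64(-35.0), np.float64(34.5)]
cheek+ u 0.046 [np.float64(-35.5), np.float64(34.5)]
block u -0.01 [np.float64(-17.0), np.float64(23.0)]
block u 0 [np.float64(-17.0), np.float64(23.0)]
block u 0.01 [np.float64(-17.0), np.float64(23.0)]
cheeks v -0.028 [np.float64(-52.0), np.float64(-17.0), np.float64(35.0), np.float64(58.0)]
cheeks v 0.025 [np.float64(-51.5), np.float64(-16.5), np.float64(35.0), np.float64(58.5)]
block_center 0.88 [276.5 185.5] [ 6.459e-01 -2.000e-04] [(np.float64(12.5), np.float64(0.039)), (np.float64(104.1), np.float64(0.061))]
0.6253599417306829 -0.149632694551014
{'t': 35.25, 'pos': [0.6388, 0.001, 0.2363], 'yaw': np.float64(13.1), 'w': 0.0867, 'shift': [0.06, 0.28, 1.23], 'tilt': np.float64(4.34)}
tool-frame lean deg (x,y): [-3.3  -2.81]
[(-45, [247, 247]), (-42, [246, 246]), (-39, [128, 145]), (-36, [129, 131]), (-33, [129, 131]), (-30, [130, 130]), (-27, [247, 247]), (-24, [247, 247]), (-21, [247, 247]), (-18, [247, 247]), (-15, [247, 247]), (-12, [247, 247]), (-9, [247, 247]), (-6, [247, 247]), (-3, [247, 247]), (0, [247, 247]), (3, [247, 247]), (6, [247, 247]), (9, [247, 247]), (12, [247, 247]), (15, [247, 244]), (18, [184, 184]), (21, [184, 184]), (24, [246, 247]), (27, [231, 244]), (30, [167, 179]), (33, [148, 136]), (36, [185, 189]), (39, [186, 188]), (42, [185, 188])]
```

The settled picture puts the bed centre where I expected it (cheek spans −35 to +34.5 mm). The block is 3 mm off along the open direction and about 0 between the cheeks, square and flat. That is fine, so on to the dial.

Emit:
carry_out:
  rows:
    - [-1, -0.25, 0.5, 0, 0]
    - [-1, -0.42, 0.92, 0, 0]
    - [-1, -0.42, 0.92, 0, 0]
    - [-1, -0.42, 0.92, 0, 0]
    - [-1, -0.42, 0.92, 0, 0]
    - [-1, -0.42, 0.92, 0, 0]
    - [-1, -0.42, 0.92, 0, 0]
    - [-1, -0.42, 0.92, 0, 0]
    - [-1, -0.2, 0.4, 0.3, 0]
    - [-1, 0, 0, 0, 0]
    - [-1, 0, 0, 0, 0]

```text
time: 36.17
ee_pos: [0.5882, -0.2439, 0.2304]
eef_rot: [0.993, 0.116, 0.032, 0.02]
ft_force: [-0.0, 0.8, -0.4]
width: 0.087
```

```bash
cat > d.py <<'E'
from h import *
import sys
s=read_state();im=camera("wrist");cv2.imwrite(f"pics/d{s['time']:.1f}.png",im)
print(s["time"],s["ee_pos"].round(4),np.abs(s["joint_vel"]).max().round(3))
def pp(q,z):
    for d in pinpoint(q,"wrist")[:3]:print(q,np.round(d["xy"],1),round(d["conf"],2),onz("wrist",d["xy"],z,s).round(4))
pp("regulator",0);pp("dial_grip",.082);pp("pointer_mark",.0585);pp("tab_mark",.058);pp("punch_a_center",.0475)
rect("regulator","wrist",.05,s,.4);rect("dial_grip","wrist",.07,s,.4)
plan((.593,-.237,.2));tilt()
E
python3 d.py
```

```text
36.1667 [ 0.5882 -0.2439  0.2304] 0.02
regulator [274.  164.5] 0.9 [ 0.592  -0.2319  0.    ]
dial_grip [281.7 182.4] 0.87 [ 0.5964 -0.2329  0.082 ]
dial_grip [202.8 323.8] 0.78 [ 0.5477 -0.4121  0.082 ]
pointer_mark [246.8 164.9] 0.57 [ 0.5598 -0.2282  0.0585]
tab_mark [309.4 152.5] 0.95 [ 0.6198 -0.2015  0.058 ]
tab_mark [183.1 319.6] 0.71 [ 0.5226 -0.4306  0.058 ]
punch_a_center [175.7 168.5] 0.69 [ 0.4878 -0.2506  0.0475]
punch_a_center [247.3 165.2] 0.42 [ 0.5604 -0.2305  0.0475]
regulator 0.8 [221.  322.5] [ 0.5689 -0.4337] [(np.float64(11.0), np.float64(0.109)), (np.float64(102.6), np.float64(0.063))]
regulator 0.69 [280.9 164.6] [ 0.5966 -0.2252] [(np.float64(27.3), np.float64(0.107)), (np.float64(121.2), np.float64(0.127))]
regulator 0.65 [174.5 165.3] [ 0.4866 -0.2473] [(np.float64(52.5), np.float64(0.052)), (np.float64(141.9), np.float64(0.029))]
dial_grip 0.94 [206.  322.5] [ 0.5508 -0.4204] [(np.float64(11.0), np.float64(0.059)), (np.float64(100.6), np.float64(0.059))]
dial_grip 0.74 [280.1 174.2] [ 0.5946 -0.2285] [(np.float64(34.6), np.float64(0.053)), (np.float64(126.4), np.float64(0.056))]
{'t': 36.57, 'pos': [0.5886, -0.2428, 0.2309], 'yaw': np.float64(13.6), 'w': 0.087, 'shift': [0.13, -0.2, 1.03], 'tilt': np.float64(4.33)}
tool-frame lean deg (x,y): [-3.35 -2.73]
```

```bash
cat > p.py <<'E'
from h import *
def rectify(im,s,c,h,half=.065,res=.0005):
    n=int(2*half/res);g=np.arange(n)*res-half
    i,E=cam("wrist",s);X,Y=np.meshgrid(g,g[::-1])  # row up = +y
    P=np.stack([X+c[0],Y+c[1],np.full_like(X,h)],-1)-E[:3,3];C=P@E[:3,:3]
    mx=(C[...,0]/C[...,2]*i["fx"]+i["cx"]).astype(np.float32);my=(C[...,1]/C[...,2]*i["fy"]+i["cy"]).astype(np.float32)
    return cv2.remap(im,mx,my,1)
def disc(im,s,c,h=.053):
    r=rectify(im,s,c,h);hs=cv2.cvtColor(r,cv2.COLOR_BGR2HSV);g=cv2.cvtColor(r,cv2.COLOR_BGR2GRAY)
    m=((hs[...,1]<25)&(g>200)).astype(np.uint8);m=cv2.morphologyEx(m,cv2.MORPH_CLOSE,np.ones((9,9)))
    k=max(cv2.findContours(m,0,2)[0],key=cv2.contourArea);(x,y),rad=cv2.minEnclosingCircle(k);e=cv2.fitEllipse(cv2.convexHull(k))
    print("disc circle",c[0]+x*.0005-.065,c[1]+.065-y*.0005,rad*.0005,"ellipse",np.round([c[0]+e[0][0]*.0005-.065,c[1]+.065-e[0][1]*.0005],4),np.array(e[1])*.0005)
    return r
def polar(im,s,c,h,rs):
    r=cv2.cvtColor(rectify(im,s,c,h),cv2.COLOR_BGR2GRAY)
    for rr in rs:
        a=np.radians(np.arange(0,360,5));print(int(rr*1000),"".join(" .:-=+*#%@"[min(9,int(r[int(130-rr*np.sin(t)/.0005),int(130+rr*np.cos(t)/.0005)])//26)] for t in a))
E
python3 - <<'E'
from p import *
import glob
s=read_state();im=camera("wrist");cv2.imwrite("pics/d0.png",im)
disc(im,s,(.594,-.232))
r=rectify(im,s,(.594,-.232),.0575);cv2.imwrite("pics/r0.png",r)
g=cv2.resize(cv2.cvtColor(r,cv2.COLOR_BGR2GRAY),(87,52),interpolation=cv2.INTER_AREA)
for row in g:print("".join(" .:-=+*#%@"[min(9,v//26)] for v in row))
E
```

```text
disc circle 0.6012450256347657 -0.2486510009765625 0.05769986724853516 ellipse [ 0.5938 -0.2555] [0.0790178  0.13096811]
==========================++++============---===+++++++++---==++==================+****
------==================+++++++=======----==+++++++++++*#++++++++=================+****
--------------=========++++++++====---===+++++++++++++*%%%%%#*++++=================+***
-----------------========+++++++=-===+++++++++++++++++#%%%%%%#*+++=================+***
-----------------=====--===++=====++++++++++++++++++++#%%%%%%%*++++=================+**
--------------=--=====---========+++++****#*****##***+*%%%%%%%*+++++=================**
--------------=--==-----=====+++****#*+*##**=*****+*##%@%%%%%%#*++++=================+*
---------------------=====+++***+*###*+***#*=****+=***#%#%@@%#*++++++==============-=++
-----------------=====++++**###*++******##**=********###%@@@@#*++++++==============--=+
-------------======+++++**++*##***######***********##%@@@@@@%****++++==============--=+
----------======++++++**##*+**######***************#%@@@@@@@%%%#***+++=============--=+
------=====
[... 2896 characters left out ...]
*******************##%%%%%%%%%%%%%%%%%%%%%%%%%%%####*###%%##************************
***********************##%%%%%%%%%%%%%%%%%%%%%%#####****###%%#*************************
************************#%%%#*#%%%%%%%%%%%%%%###*********##****************************
************************#%%#+=+*%%%%%%%%%####******************************************
*************************#%#+++*#%%%%%##*#*********************************************
*************************###***#%%%##**************************************************
**************************#%%####*#****************************************************
***********************#***##**#***********************************************+*******
```

Run:
```python
from p import *
s=read_state();im=cv2.imread("pics/d0.png");c0=np.array([.597,-.230])
r=rectify(im,s,c0,.0585);g=cv2.medianBlur(cv2.cvtColor(r,cv2.COLOR_BGR2GRAY),5)
H=cv2.HoughCircles(g,cv2.HOUGH_GRADIENT,1,20,param1=80,param2=12,minRadius=52,maxRadius=60)
for x,y,q in H[0][:3]:print("flange",c0[0]-.065+x*.0005,c0[1]+.065-y*.0005,q*.0005)
# white pointer line on bar: bright pixels inside the black, rectified at bar-top
c1=c0;r=rectify(im,s,c1,.096);g=cv2.cvtColor(r,cv2.COLOR_BGR2GRAY)
yy,xx=np.mgrid[:260,:260];X=c1[0]-.065+xx*.0005;Y=c1[1]+.065-yy*.0005
g2=cv2.resize(g[70:190,50:190],(93,40),interpolation=cv2.INTER_AREA)
for row in g2:print("".join(" .:-=+*#%@"[min(9,v//26)] for v in row))
r=rectify(im,s,c0,.058);cv2.imwrite("pics/r58.png",r);g=cv2.cvtColor(r,cv2.COLOR_BGR2GRAY)
q=cv2.warpPolar(g,(100,360),(130,130),100,cv2.WARP_POLAR_LINEAR)  # rows: angle cw in image (=-world)
print("polar world 110..-10 every 2deg; r=26..46mm")
for a in range(110,-12,-2):print(f"{a:4d}","".join(" .:-=+*#%@"[min(9,v//26)] for v in q[(-a)%360,50:96]))
```

```text
flange 0.5947500042319298 -0.22975000083446503 0.027450003
flange 0.6117500014305115 -0.2407500007748604 0.028600002
++==+***#*******************+=-::....................::::---+*##%%#*****************+====++**
***++==+*****************+=-:..........................::::::::-+******************+==+******
**********************+=-::.....................................::-+************#%%#*********
****##***************+-:...........................................:-=+***#######@@%#********
######**************=:...............................................:-+#@@@@@@@@@@%*******++
######************+-:..................................................=#%@@@@@%%###********+
######**********+=:.............................................::::::::-+*#%##**************
####************=:................................................::.....:=+*****************
####***********+-.........................................................:-+****************
###***********+=:..........................................................:-+**#%%%#%%##****
##************=:...........................
[... 5292 characters left out ...]
***********************+
  14 ::=*%@@@@@@@@@@@@@@@%%#**********++***+******+
  12 .:=#%%@@@@@@@@@@@@@@@%#********++========+++++
  10 ...-+%%@@@@@@@@@@@@@%%#*******************###*
   8 ....-=*#%@@@@@@@@@@@@@%%%##%%@@@@####%%%##%%%%
   6 .....:-+#%@@@@@@@@@@@@@@%#%%@@@@@@@@@@@@@@@@%%
   4 .......:=*#%%@@@@@@@@@@@@@@@@@@@@@@@@@@@@@@@%%
   2 ........::=+*%@@@@@@@@@@@@@@@@@@%###%%%%%%@@%%
   0 ...........:-+%%@@@@@@@@@@@@@@@%%###**+*#%%@%%
  -2 .............-*%%@@@@@@@@@@@@@@@@@@@@@@@@@@@%%
  -4 .::...........-+#%@@@@@@@@@@@@@@@@@@@@@@@@@@%%
  -6 ...............=#%@@@@@@@@@@@@@@@@@@@@@@@@@@%%
  -8 ...............:=*%@@@@@@@@@@@@@@@@@@@@@@@@@%%
 -10 ...............:-*%@@@@@@@@@@@@@@@%%%%@@@@@%%%
```

Dial measurements, all in degrees of world yaw:
- The centre is at about (0.5955, −0.230).
- The pointer is at about 179°. The tab is at about 51°, confirmed by both the network and a bright lug at r 34–41 mm between 49° and 55°.
- So the dial needs roughly 128° clockwise, and the jaw must go to about 89° to grip the bar.

Emit:
carry_out:
  rows:
    - [0, 0, 0, 0, -1]
    - [0, 0, 0, 0, -1]
    - [0, 0, 0, 0, -1]
    - [0, 0, 0, 0, -1]
    - [0, 0, 0, 0, -1]
    - [0, 0, 0, 0, -1]
    - [0, 0, 0, 0, -1]
    - [0, 0, 0, 0, -1]
    - [0, 0, 0, 0, -1]
    - [0, 0, 0, 0, -1]
    - [0, 0, 0, 0, -1]
    - [0, 0, 0, 0, -1]
    - [0, 0, 0, 0, -1]
    - [0, 0, 0, 0, -1]
    - [0, 0, 0, 0, -1]
    - [0, 0, 0, 0, 0]
  force: 30

```text
time: 37.95
ee_pos: [0.5904, -0.2382, 0.2327]
eef_rot: [0.691, 0.722, 0.012, 0.037]
ft_force: [0.3, 0.7, 0.6]
width: 0.0436
```

```bash
python3 d.py
python3 - <<'E'
from h import *
plan((.5955,-.230,.083),np.radians(89));print(read_state()["joint_positions"].round(2))
E
```

```text
37.95 [ 0.5904 -0.2382  0.2327] 0.108
regulator [140.4 125.6] 0.86 [ 0.5461 -0.4154  0.    ]
regulator [288.4 173.9] 0.66 [ 0.5962 -0.2348  0.    ]
dial_grip [290.3 194.1] 0.87 [ 0.5965 -0.2323  0.082 ]
dial_grip [100.8 134.3] 0.71 [ 0.5468 -0.4154  0.082 ]
pointer_mark [ 97.6 102.6] 0.82 [ 0.5192 -0.4281  0.0585]
pointer_mark [294.4 150.7] 0.66 [ 0.5572 -0.2303  0.0585]
tab_mark [317.7 207.9] 0.86 [ 0.6182 -0.2013  0.058 ]
punch_a_center [281.5  80.6] 0.75 [ 0.491  -0.2469  0.0475]
regulator 0.65 [130.4 126.5] [ 0.5458 -0.4031] [(np.float64(123.0), np.float64(0.126)), (np.float64(37.0), np.float64(0.107))]
regulator 0.61 [293.9 178.7] [ 0.5925 -0.2295] [(np.float64(113.9), np.float64(0.121)), (np.float64(27.8), np.float64(0.11))]
dial_grip 0.63 [294.8 188.1] [ 0.5945 -0.2278] [(np.float64(128.6), np.float64(0.052)), (np.float64(39.0), np.float64(0.06))]
{'t': 38.35, 'pos': [0.5904, -0.2384, 0.2327], 'yaw': np.float64(92.2), 'w': 0.0438, 'shift': [0.08, 0.01, 1.09], 'tilt': np.float64(4.47)}
tool-frame lean deg (x,y): [ 2.07 -3.95]
{'t': 38.35, 'pos': [0.5904, -0.2384, 0.2327], 'yaw': np.float64(92.2), 'w': 0.0438, 'shift': [0.45, -0.16, 4.98], 'tilt': np.float64(4.47), 'turn': np.float64(0.63)}
[ 0.91  0.41 -0.79  1.48  0.32  1.31  1.71]
```

Emit:
carry_out:
  rows:
    - [0, 0.43, -0.15, 0.5, 0.6]
    - [0, 0, 0, 1, 0]
    - [0, 0, 0, 1, 0]
    - [0, 0, 0, 0.7, 0]
    - [0, 0, 0, 0, 0]
    - [0, 0, 0, 0, 0]

```text
time: 38.85
ee_pos: [0.5937, -0.2288, 0.1353]
eef_rot: [0.714, 0.699, 0.014, 0.039]
ft_force: [1.2, -0.4, -0.0]
width: 0.0435
```

Run:
```python
from h import *
s=read_state();im=camera("wrist");cv2.imwrite("pics/e1.png",im)
for q,z in(("dial_grip",.082),("tab_mark",.058),("pointer_mark",.0585)):
    for d in pinpoint(q,"wrist")[:2]:print(q,np.round(d["xy"],1),round(d["conf"],2),onz("wrist",d["xy"],z,s).round(4))
plan((.596,-.2305,.083),np.radians(89));tilt()
```

```text
dial_grip [278.7 232.4] 0.84 [ 0.5974 -0.231   0.082 ]
dial_grip [  2.8 166. ] 0.59 [ 0.5479 -0.413   0.082 ]
tab_mark [317.7 244.1] 0.73 [ 0.619  -0.2016  0.058 ]
pointer_mark [278.5 169.6] 0.67 [ 0.5585 -0.2311  0.0585]
{'t': 39.05, 'pos': [0.5945, -0.2293, 0.137], 'yaw': np.float64(88.7), 'w': 0.0433, 'shift': [0.02, -0.09, 1.8], 'tilt': np.float64(4.91), 'turn': np.float64(-0.05)}
tool-frame lean deg (x,y): [ 2.02 -4.47]
```

Emit:
carry_out:
  rows:
    - [0, 0.02, -0.08, 0.6, 0]
    - [0, 0, 0, 0.7, 0]
    - [0, 0, 0, 0.4, 0]
    - [0, 0, 0, 0, 0]

```text
time: 39.38
ee_pos: [0.5997, -0.2321, 0.0911]
eef_rot: [0.714, 0.698, 0.016, 0.045]
ft_force: [-0.2, 0.1, 0.7]
width: 0.0437
```

Run:
```python
from h import *
plan((.5965,-.2307,.083),np.radians(90));tilt();print(read_state()["ft_force"].round(1))
```

```text
{'t': 39.38, 'pos': [0.5997, -0.2321, 0.0911], 'yaw': np.float64(88.6), 'w': 0.0437, 'shift': [0.06, -0.13, 0.26], 'tilt': np.float64(5.51), 'turn': np.float64(-0.27)}
tool-frame lean deg (x,y): [ 2.27 -5.01]
[-0.2  0.1  0.7]
```

Emit:
carry_out:
  rows:
    - [0, 0.06, -0.14, 0.25, -0.2]
    - [0, 0, 0, 0, 0]
    - [0.3, 0, 0, 0, 0]
    - [0.5, 0, 0, 0, 0]
    - [0.8, 0, 0, 0, 0]
    - [1, 0, 0, 0, 0]
    - [1, 0, 0, 0, 0]
    - [1, 0, 0, 0, 0]
    - [1, 0, 0, 0, 0]
    - [1, 0, 0, 0, 0]
    - [1, 0, 0, 0, 0]
    - [1, 0, 0, 0, 0]
  force: 30

```text
time: 40.38
ee_pos: [0.5981, -0.2298, 0.0875]
eef_rot: [0.707, 0.705, 0.018, 0.047]
ft_force: [-0.5, 1.2, -0.1]
width: 0.0143
```

Run:
```python
from h import *
plan((.5965,-.2307,.083),np.radians(90));tilt();print(read_state()["ft_force"].round(1),read_state()["torque"].round(2))
```

```text
{'t': 40.38, 'pos': [0.5981, -0.2298, 0.0875], 'yaw': np.float64(89.7), 'w': 0.0143, 'shift': [-0.02, -0.07, 0.14], 'tilt': np.float64(5.78), 'turn': np.float64(-0.05)}
tool-frame lean deg (x,y): [ 2.4  -5.25]
[-0.5  1.2 -0.1] [ 0.57 -0.1  -0.01]
```

Emit:
carry_out:
  rows:
    - [1, 0, 0, 0, 0.5]
    - [1, 0, 0, 0, 1]
    - [1, 0, 0, 0, 1]
    - [1, 0, 0, 0, 1]
    - [1, 0, 0, 0, 1]
    - [1, 0, 0, 0, 1]

```text
time: 40.88
ee_pos: [0.5978, -0.2309, 0.0876]
eef_rot: [0.859, 0.509, 0.028, 0.042]
ft_force: [0.4, -0.2, -0.4]
width: 0.0139
```

Emit:
carry_out:
  rows:
    - [1, 0, 0, 0, 1]
    - [1, 0, 0, 0, 1]
    - [1, 0, 0, 0, 1]
    - [1, 0, 0, 0, 1]
    - [1, 0, 0, 0, 1]
    - [1, 0, 0, 0, 1]

```text
time: 41.38
ee_pos: [0.597, -0.2317, 0.0877]
eef_rot: [0.965, 0.258, 0.037, 0.034]
ft_force: [0.0, 1.0, 0.4]
width: 0.0141
```

Run:
```python
from h import *
plan((.5965,-.2307,.083),np.radians(-37.5));tilt();print(read_state()["ft_force"].round(1),read_state()["torque"].round(2))
```

```text
{'t': 41.38, 'pos': [0.597, -0.2317, 0.0877], 'yaw': np.float64(30.1), 'w': 0.0141, 'shift': [-0.01, -0.05, 0.15], 'tilt': np.float64(5.73), 'turn': np.float64(13.52)}
tool-frame lean deg (x,y): [-3.08 -4.82]
[0.  1.  0.4] [-0.23  0.37  0.05]
```

Emit:
carry_out:
  rows:
    - [1, 0, 0, 0, 1]
    - [1, 0, 0, 0, 1]
    - [1, 0, 0, 0, 1]
    - [1, 0, 0, 0, 1]
    - [1, 0, 0, 0, 1]
    - [1, 0, 0, 0, 1]
    - [1, 0, 0, 0, 1]
    - [1, 0, 0, 0, 1]
    - [1, 0, 0, 0, 1]
    - [1, 0, 0, 0, 1]
    - [1, 0, 0, 0, 1]
    - [1, 0, 0, 0, 0.5]
    - [1, 0, 0, 0, 0]

```text
time: 42.47
ee_pos: [0.5951, -0.2315, 0.0879]
eef_rot: [0.964, -0.262, 0.046, 0.013]
ft_force: [1.3, 0.5, -1.2]
width: 0.015
```

```bash
cat > q.py <<'E'
from h import *
plan((.5965,-.2307,.083),np.radians(-37.5));tilt();s=read_state();print(s["ft_force"].round(1),s["torque"].round(2))
im=camera("wrist");cv2.imwrite("pics/f.png",im)
for q,z in(("dial_grip",.082),("tab_mark",.058),("pointer_mark",.0585)):
    for d in pinpoint(q,"wrist")[:2]:
        p=onz("wrist",d["xy"],z,s);e=p[:2]-[.5965,-.2307];print(q,np.round(d["xy"],1),round(d["conf"],2),p.round(4),"ang",np.degrees(np.arctan2(e[1],e[0])).round(1),"r",np.linalg.norm(e).round(4))
E
python3 q.py
```

```text
{'t': 42.47, 'pos': [0.5951, -0.2315, 0.0879], 'yaw': np.float64(-30.4), 'w': 0.015, 'shift': [0.01, -0.05, 0.16], 'tilt': np.float64(5.5), 'turn': np.float64(1.42)}
tool-frame lean deg (x,y): [-5.49 -0.1 ]
[ 1.3  0.5 -1.2] [0.05 0.29 0.04]
dial_grip [277.6 258.2] 0.76 [ 0.5955 -0.2292  0.082 ] ang 123.6 r 0.0018
tab_mark [286.  185.9] 0.78 [ 0.6193 -0.2028  0.058 ] ang 50.7 r 0.036
pointer_mark [277.4 260.9] 0.37 [ 0.5906 -0.2415  0.0585] ang -118.6 r 0.0124
```

```bash
cat > z.py <<'E'
from p import *
import sys
s=read_state();im=cv2.imread("pics/f.png") if len(sys.argv)<2 else camera("wrist")
c0=np.array([.5965,-.2307]);r=rectify(im,s,c0,.058);g=cv2.cvtColor(r,cv2.COLOR_BGR2GRAY)
q=cv2.warpPolar(g,(130,720),(130,130),130,cv2.WARP_POLAR_LINEAR)
lo,hi=np.percentile(q[(-85*2)%720:(-20*2)%720,30:96],[2,98])
print("r=20..48mm")
for a in np.arange(80,26,-1.):
    print(f"{a:5.1f}","".join(" .:-=+*#%@"[int(np.clip((v-lo)/(hi-lo)*9.99,0,9))] for v in q[int(-a*2)%720,40:97]))
E
python3 z.py
```

```text
r=20..48mm
 80.0                    -+###################%%%########+===*-
 79.0                   .=*##################%%%%%%#######+===-
 78.0                   .=#####################%%%%%#########%#
 77.0                   ..=###################%%%%%%%######%%%%
 76.0                    :+###################%%%%%%%%########%
 75.0                    -*####################%%%%%%%%########
 74.0                   .-*###################%%%%%%%%%%%%#####
 73.0                    .=###################%%%%%%%%%%%%#####
 72.0                    .+####################%%%%%%%%%%%%%###
 71.0                    :*###################%%%%%%%%%%%%%%%##
 70.0                   ..+#%%##%#############%%%%%%%%%%###*##*
 69.0                   .:*%%%%%%%%%##########%%%%%%%%%%#=--.:=
 68.0                   :=*###%%%%%%%%###########%%%%%%###+*+#*
 67.0                   :-*%%%%%%%%%%%%%%%##########%%%%%%##%%%
 66.0                 :.-+*#%##%#%%%%%%%%%%#############%%%%%%%
 65.0                .+=***%#%##########%%%############%%%%%%%%
 64.0               ..#%#%%%%%%%%%%%%###%%%#############%%%%%%%
 
[... 1666 characters left out ...]
.0                  -+#####################*==.:.:::-:::--::
 36.0                  -+######################**+**++=+=*=-+-+
 35.0                 .=*######################################
 34.0                  -*######################################
 33.0                 .=#######################################
 32.0                 .-*######################################
 31.0                 :+#######################################
 30.0                ..=#######################################
 29.0                .-*#######################################
 28.0                ::*######################%@@@@%###########
 27.0                .=###################%@@%%@@@@%#**+*+#*#*#
```

The rectified view shows the pointer strip at about 61.5° and the tab at about 52.8°. Turning on by 7.5°, then re-measuring.

Emit:
carry_out:
  rows:
    - [1, 0, 0, 0, 0.8]
    - [1, 0, 0, 0, 0.7]
    - [1, 0, 0, 0, 0]
    - [1, 0, 0, 0, 0]

```text
time: 43.0
ee_pos: [0.5949, -0.2313, 0.0879]
eef_rot: [0.946, -0.322, 0.046, 0.01]
ft_force: [1.6, -0.8, -1.2]
width: 0.0144
```

```bash
python3 q.py; python3 z.py | sed -n 10,45p
```

```text
{'t': 43.0, 'pos': [0.5949, -0.2313, 0.0879], 'yaw': np.float64(-37.6), 'w': 0.0144, 'shift': [0.01, -0.05, 0.17], 'tilt': np.float64(5.46), 'turn': np.float64(-0.03)}
tool-frame lean deg (x,y): [-5.41  0.62]
[ 1.6 -0.8 -1.2] [ 0.24  0.32 -0.04]
dial_grip [277.6 259.4] 0.65 [ 0.5952 -0.2297  0.082 ] ang 142.1 r 0.0017
tab_mark [278.2 183.1] 0.97 [ 0.6201 -0.2016  0.058 ] ang 51.0 r 0.0375
pointer_mark [273.8 184.7] 0.6 [ 0.6176 -0.2006  0.0585] ang 55.0 r 0.0367
 72.0                   .=%@@@@@@@@@@@@@@@@@%@@@@@@@@@@@@@@@@@@
 71.0                   :*@@@@@@@@@@@@@@@@@@%@@@@@@@@@@@@@@@@@@
 70.0                   ==%@@@@@@@@@@@@@@@@@%@@@@@@@@@@@@@@@@@@
 69.0                   :=%@@@@@@@@@@@@@@@@%%@@@@@@@@@@@@**%*#%
 68.0                   -*%@@@@@@@@@@@@@@@@@%@@@@@@@@@@@@#==:==
 67.0                   .=#@@@@@@@@@@@@@@@@@%@@@@@@@@@@@@%%#%%@
 66.0                   :+%@@@@@@@@@@@@@@@@@@@@@@@@@@@@@@@@@@@@
 65.0                   --*@@@@@@@@@@@@@@@@@%@@@@@@@@@@@@@@@@@@
 64.0                   .+#@@@@@@@@@@@@@@@@@%@@@@@@@@@@@@@@@@@@
 63.0                   .**@@@@@@@@@@@@@@@@@@@@@@@@@@@@@@
[... 970 characters left out ...]
.0                  :=*@@@@@@@@@@@@@@@@%%@@@@@@@@@@@%+::--.-
 46.0                  .=*@@@@@@@@@@@@@@@@%%@@@@@@@@@@@%##*#=##
 45.0                   =%%@@@@@@@@@@@@@@@%%@@@@@@@@@@@@@@@@@@@
 44.0                  .+#@@@@@@@@@@@@@@@@@@@@@@@@@@@@@@@@@@@@@
 43.0                  -+#@@@@@@@@@@@@@@@@%@@@@@@@@@@@@@@@@@@@@
 42.0                  :*%@@@@@@@@@@@@@@@@%%@@@@@@@@@@@@@@@@@@@
 41.0                  :#@@@@@@@@@@@@@@@@@%%@@@@@@@@@@@@@@@@@@@
 40.0                  ++@@@@@@@@@@@@@@@@@%%@@@@@@@@@@@@@@@@@@@
 39.0                 :-#@@@@@@@@@@@@@@@%%%@@@@@@@@@@@@@@@@@@@@
 38.0                  +%%@@@@@@@@@@@@@%@%@@@@@%*%@%%%%@%%@@@%@
 37.0                 :+#@@@%@@@%%%%%%@@%%%%@@%+++*===*#=++#%*#
```

```bash
cat > y.py <<'E'
from p import *
s=read_state();im=cv2.imread("pics/f.png");c0=np.array([.5965,-.2307])
i,E=cam("wrist",s)
def prof(rs,h,A):
    out=[]
    for a in A:
        P=[proj("wrist",[c0[0]+r*np.cos(np.radians(a)),c0[1]+r*np.sin(np.radians(a)),h],s) for r in rs]
        P=np.array(P,np.float32);out.append(cv2.remap(im,P[:,0].reshape(1,-1),P[:,1].reshape(1,-1),1)[0].mean())
    return np.array(out)
A=np.arange(64,40,-.5)
a=prof(np.arange(.0255,.0275,.0005),.0585,A);b=prof(np.arange(.0375,.0405,.0005),.058,A);c=prof(np.arange(.034,.036,.0005),.058,A);d=prof(np.arange(.045,.048,.0005),.052,np.arange(75,30,-.5))
for n,v in(("ptr r26",a),("tab r39",b),("r35",c)):print(n,[(float(x),int(y)) for x,y in zip(A,v)])
w=np.clip(a-a.min()-8,0,None);print("ptr centroid",(A*w).sum()/w.sum())
E
python3 y.py
```

```text
ptr r26 [(64.0, 37), (63.5, 36), (63.0, 36), (62.5, 36), (62.0, 36), (61.5, 36), (61.0, 36), (60.5, 36), (60.0, 36), (59.5, 36), (59.0, 36), (58.5, 36), (58.0, 39), (57.5, 45), (57.0, 53), (56.5, 60), (56.0, 68), (55.5, 74), (55.0, 78), (54.5, 82), (54.0, 81), (53.5, 79), (53.0, 78), (52.5, 76), (52.0, 74), (51.5, 70), (51.0, 66), (50.5, 60), (50.0, 50), (49.5, 42), (49.0, 40), (48.5, 38), (48.0, 37), (47.5, 37), (47.0, 37), (46.5, 37), (46.0, 37), (45.5, 36), (45.0, 36), (44.5, 36), (44.0, 36), (43.5, 37), (43.0, 37), (42.5, 37), (42.0, 37), (41.5, 37), (41.0, 37), (40.5, 38)]
tab r39 [(64.0, 194), (63.5, 194), (63.0, 195), (62.5, 195), (62.0, 195), (61.5, 194), (61.0, 193), (60.5, 193), (60.0, 193), (59.5, 194), (59.0, 195), (58.5, 195), (58.0, 196), (57.5, 196), (57.0, 193), (56.5, 185), (56.0, 173), (55.5, 160), (55.0, 162), (54.5, 168), (54.0, 180), (53.5, 187), (53.0, 188), (52.5, 188), (52.0, 187), (51.5, 187), (51.0, 187), (50.5, 186), (50.0, 185), (49.5, 182), (49.0, 175), (48.5, 167), (48.0, 170), (47.5, 175), (47.0, 186), (46.5, 191), (46.0, 192), (45.5, 192), (45.0, 193), (44.5, 195), (44.0, 196), (43.5, 196), (43.0, 196), (42.5, 194), (42.0, 193), (41.5, 192), (41.0, 192), (40.5, 192)]
r35 [(64.0, 200), (63.5, 200), (63.0, 200), (62.5, 200), (62.0, 199), (61.5, 198), (61.0, 197), (60.5, 197), (60.0, 196), (59.5, 195), (59.0, 195), (58.5, 195), (58.0, 195), (57.5, 195), (57.0, 194), (56.5, 194), (56.0, 192), (55.5, 194), (55.0, 196), (54.5, 199), (54.0, 202), (53.5, 203), (53.0, 203), (52.5, 202), (52.0, 202), (51.5, 200), (51.0, 199), (50.5, 195), (50.0, 190), (49.5, 189), (49.0, 188), (48.5, 190), (48.0, 191), (47.5, 192), (47.0, 193), (46.5, 193), (46.0, 193), (45.5, 192), (45.0, 192), (44.5, 192), (44.0, 192), (43.5, 191), (43.0, 191), (42.5, 191), (42.0, 191), (41.5, 191), (41.0, 192), (40.5, 192)]
ptr centroid 53.60284943517114
```

Emit:
carry_out:
  rows:
    - [1, 0, 0, 0, 0.28]
    - [1, 0, 0, 0, 0]
    - [1, 0, 0, 0, 0]

```text
time: 43.45
ee_pos: [0.5949, -0.2313, 0.0879]
eef_rot: [0.941, -0.334, 0.047, 0.009]
ft_force: [1.8, 1.7, -0.4]
width: 0.015
```

```bash
python3 q.py; python3 y.py
```

```text
{'t': 43.45, 'pos': [0.5949, -0.2313, 0.0879], 'yaw': np.float64(-39.1), 'w': 0.015, 'shift': [0.01, -0.05, 0.17], 'tilt': np.float64(5.45), 'turn': np.float64(-0.32)}
tool-frame lean deg (x,y): [-5.39  0.77]
[ 1.8  1.7 -0.4] [0.19 0.42 0.07]
dial_grip [278.2 260.6] 0.9 [ 0.595  -0.2304  0.082 ] ang 169.0 r 0.0015
tab_mark [278.3 184.9] 0.82 [ 0.6203 -0.203   0.058 ] ang 49.3 r 0.0365
pointer_mark [274.3 184.3] 0.68 [ 0.6188 -0.2011  0.0585] ang 53.1 r 0.037
ptr r26 [(64.0, 37), (63.5, 36), (63.0, 37), (62.5, 37), (62.0, 36), (61.5, 36), (61.0, 36), (60.5, 36), (60.0, 36), (59.5, 36), (59.0, 36), (58.5, 36), (58.0, 36), (57.5, 37), (57.0, 38), (56.5, 43), (56.0, 52), (55.5, 63), (55.0, 71), (54.5, 78), (54.0, 82), (53.5, 83), (53.0, 84), (52.5, 84), (52.0, 85), (51.5, 85), (51.0, 87), (50.5, 86), (50.0, 80), (49.5, 74), (49.0, 65), (48.5, 51), (48.0, 38), (47.5, 37), (47.0, 37), (46.5, 37), (46.0, 37), (45.5, 37), (45.0, 37), (44.5, 36), (44.0, 36), (43.5, 36), (43.0, 36), (42.5, 36), (42.0, 37), (41.5, 37), (41.0, 38), (40.5, 38)]
tab r39 [(64.0, 195), (63.5, 195), (63.0, 195), (62.
[... 540 characters left out ...]
, (41.5, 193), (41.0, 192), (40.5, 191)]
r35 [(64.0, 199), (63.5, 199), (63.0, 199), (62.5, 199), (62.0, 198), (61.5, 197), (61.0, 197), (60.5, 196), (60.0, 195), (59.5, 195), (59.0, 195), (58.5, 195), (58.0, 195), (57.5, 194), (57.0, 194), (56.5, 194), (56.0, 192), (55.5, 190), (55.0, 192), (54.5, 195), (54.0, 199), (53.5, 204), (53.0, 204), (52.5, 203), (52.0, 203), (51.5, 202), (51.0, 202), (50.5, 201), (50.0, 199), (49.5, 196), (49.0, 193), (48.5, 190), (48.0, 192), (47.5, 193), (47.0, 193), (46.5, 193), (46.0, 192), (45.5, 192), (45.0, 191), (44.5, 191), (44.0, 191), (43.5, 191), (43.0, 191), (42.5, 191), (42.0, 191), (41.5, 191), (41.0, 192), (40.5, 192)]
ptr centroid 52.19185136897001
```

Pointer at 52.0° and tab at 51.8°: aligned. Releasing slowly and rising.

Emit:
carry_out:
  rows:
    - [0.6, 0, 0, 0, 0]
    - [0.5, 0, 0, 0, 0]
    - [0.3, 0, 0, 0, 0]
    - [0.1, 0, 0, 0, 0]
    - [-0.1, 0, 0, 0, 0]
    - [-0.1, 0, 0, 0, 0]
    - [-0.1, 0, 0, 0, 0]
    - [-0.1, 0, 0, 0, 0]
  force: 10

```text
time: 44.32
ee_pos: [0.5951, -0.2322, 0.0883]
eef_rot: [0.941, -0.334, 0.047, 0.01]
ft_force: [-0.4, 1.0, -0.5]
width: 0.0463
```

Emit:
carry_out:
  rows:
    - [-0.1, 0.02, 0, -0.2, 0]
    - [-0.1, 0.04, 0, -0.4, 0]
    - [-0.1, 0.08, 0, -0.8, 0]
    - [-0.1, 0.08, 0, -0.8, 0]
    - [-0.1, 0, 0, -0.8, 0]
    - [-0.1, 0, 0, -0.8, 0]
    - [-0.1, 0, 0, -0.3, 0]
    - [-0.1, 0, 0, 0, 0]
    - [-0.1, 0, 0, 0, 0]
    - [-0.1, 0, 0, 0, 0]

```text
time: 45.15
ee_pos: [0.5895, -0.2297, 0.2227]
eef_rot: [0.941, -0.334, 0.048, 0.01]
ft_force: [-0.0, 0.4, -0.5]
width: 0.0478
```

```bash
python3 q.py; python3 y.py
python3 - <<'E'
from h import *
for n in("side","top"):
    im=camera(n)
    for q,z in(("sleeve_grip",.0715),("punch_a_center",.0475),("punch_c_center",.045),("block_center",.04),("bed_place",.04),("pointer_mark",.0585),("tab_mark",.058)):print(n,q,[(np.round(d["xy"],1).tolist(),round(d["conf"],2)) for d in pinpoint(q,n)][:4])
E
```

```text
{'t': 45.15, 'pos': [0.5895, -0.2297, 0.2227], 'yaw': np.float64(-39.1), 'w': 0.0478, 'shift': [-0.25, -0.05, 4.66], 'tilt': np.float64(5.65), 'turn': np.float64(-0.32)}
tool-frame lean deg (x,y): [-5.58  0.81]
[-0.   0.4 -0.5] [ 0.04  0.07 -0.04]
dial_grip [269.  199.8] 0.87 [ 0.5933 -0.2306  0.082 ] ang 178.3 r 0.0032
dial_grip [342.3 339.8] 0.69 [ 0.5525 -0.4102  0.082 ] ang -103.8 r 0.1848
tab_mark [270.6 157. ] 0.61 [ 0.6204 -0.203   0.058 ] ang 49.3 r 0.0366
pointer_mark [266.1 153.7] 0.69 [ 0.619  -0.1975  0.0585] ang 55.9 r 0.0401
ptr r26 [(64.0, 37), (63.5, 37), (63.0, 38), (62.5, 38), (62.0, 38), (61.5, 39), (61.0, 39), (60.5, 40), (60.0, 42), (59.5, 45), (59.0, 48), (58.5, 52), (58.0, 56), (57.5, 62), (57.0, 68), (56.5, 75), (56.0, 80), (55.5, 84), (55.0, 87), (54.5, 90), (54.0, 94), (53.5, 92), (53.0, 90), (52.5, 89), (52.0, 86), (51.5, 82), (51.0, 77), (50.5, 71), (50.0, 66), (49.5, 61), (49.0, 57), (48.5, 54), (48.0, 50), (47.5, 46), (47.0, 47), (46.5, 48), (46.0, 48), (45.5, 49), (45.0, 49), (44.5, 49), (44.0, 50), (43.5, 50), (43.0, 50), (42.5, 52), (42.0, 53), (41.5,
[... 1375 characters left out ...]
_a_center [([277.3, 168.9], 0.54)]
side punch_c_center [([327.7, 168.1], 0.59), ([211.9, 214.8], 0.59)]
side block_center [([317.5, 284.9], 0.81), ([211.3, 214.5], 0.7), ([232.3, 293.7], 0.59)]
side bed_place [([216.9, 212.7], 0.8), ([234.4, 294.8], 0.2)]
side pointer_mark [([270.9, 139.3], 0.81), ([230.3, 173.9], 0.79)]
side tab_mark [([361.6, 316.6], 0.66), ([226.6, 175.4], 0.6), ([271.7, 136.1], 0.57)]
top sleeve_grip []
top punch_a_center [([363.9, 212.0], 0.37)]
top punch_c_center []
top block_center [([189.3, 257.2], 0.95), ([270.8, 150.1], 0.8), ([125.4, 210.3], 0.59)]
top bed_place [([274.4, 152.1], 0.7)]
top pointer_mark [([435.9, 194.2], 0.61)]
top tab_mark [([440.8, 195.9], 0.43)]
```

The pointer stayed with the tab after release, and the punches read the same pixels as at the start. Handing in.

```bash
python3 -c "
from bench import *
print(close_job())"
```

```text
the job is handed in; nothing more can be done
None
```

The air hammer is set up in the order you asked, and the job was handed in at about 46 s of the 72 s limit; no verdict was reported.

- **Coupler:** I pulled the sleeve up to its stop and let go. It was back down in the side view. The wrist force reached 98 N at the stop, under the 120 N limit but higher than I intended.
- **Block:** I took it from the cradle by its ends, set it on the mat, and re-gripped it by its long sides. It is now on the bed, flat, groove up, ends facing the cheeks. It measured centred between the cheeks and about 3 mm off centre in the open direction, because the arm drifted while letting go. I left it there. Contact on the bed was light (11 N), but the set-down on the mat was hard, about 68 N.
- **Dial:** I turned it about 129° clockwise and released it. Before release the pointer and tab were within 0.3°. After release I read a difference of about 0.5–1°.
- **Disagreement:** The detection network put the pointer about 4–7° from the tab, including after release. I trusted the direct edge measurements instead.
- **Punches:** Punches a and c showed at the same pixels as at the start. I did not re-check punch b. I kept clear of the stand and did not touch the tab.
- **Arm lean:** The tool leaned up to 6.6° from vertical after descents. I compensated for this in the moves, but the interface gave no way to correct it.

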